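Emboss the bamboo jar lids and sort out the scorched ones

TASK

Lay every pale bamboo lid flat in a pocket of the blue embossing press, one to a pocket; once all are in, swing the press plate fully down onto them, then swing it back up to upright, and put the embossed lids in the wire basket. The scorched dark-red lids are rejects: drop them into the red box. Leave the press open, everything released, and do not disturb the canister, the funnel or the bamboo spoon.

Things in the scene. Friction and masses are not known exactly. Their poses are not given: they have to be found in the camera images.
- lid1: round bamboo jar lid, a plain solid disc 56 mm in diameter and 15 mm thick, the same on both faces; origin at its centre, z its axis; pale, a good lid; may be absent
- lid2: round bamboo jar lid, a plain solid disc 56 mm in diameter and 15 mm thick, the same on both faces; origin at its centre, z its axis; pale, a good lid; may be absent
- lid3: round bamboo jar lid, a plain solid disc 56 mm in diameter and 15 mm thick, the same on both faces; origin at its centre, z its axis; pale, a good lid; may be absent
- burnt1: round bamboo jar lid, a plain solid disc 56 mm in diameter and 15 mm thick, the same on both faces; origin at its centre, z its axis; scorched dark red-brown, a reject; may be absent
- burnt2: round bamboo jar lid, a plain solid disc 56 mm in diameter and 15 mm thick, the same on both faces; origin at its centre, z its axis; scorched dark red-brown, a reject; may be absent
- press: blue embossing press, fixed; its bed is 220 mm along y and 170 mm along x (from -65 mm, the robot's side, to +105 mm), top 40 mm above the counter; origin on the counter under the middle pocket; the hinge line runs along its y at x = +85 mm, 58 mm above the counter
- pocket0 (a point): centre of the floor of the press's left (+y) round pocket; pocket 59 mm in diameter, 5 mm deep (its floor is 35 mm above the counter, the bed's top 40 mm), so a seated lid stands 10 mm proud; the pockets lie 73 mm apart along the press's y
- pocket1 (a point): centre of the floor of the press's middle round pocket; pocket 59 mm in diameter, 5 mm deep (its floor is 35 mm above the counter, the bed's top 40 mm), so a seated lid stands 10 mm proud; the pockets lie 73 mm apart along the press's y
- pocket2 (a point): centre of the floor of the press's right (-y) round pocket; pocket 59 mm in diameter, 5 mm deep (its floor is 35 mm above the counter, the bed's top 40 mm), so a seated lid stands 10 mm proud; the pockets lie 73 mm apart along the press's y
- platen (a joint): angle of the hinged press plate: 0 = fully down on the lids, about 1.57 = upright, 1.9 = stop; a stiff hinge, it stays where it is left. The plate is 200 mm wide, 14 mm thick and reaches from 10 to 145 mm from the hinge line
- platen_bar (a point): middle of the press plate's red handle bar, a round bar 14 mm in diameter along the press's y, 100 mm free between its two arms, 195 mm from the hinge line and 43 mm clear beyond the plate's edge; its x axis points from the bar to the hinge, its y axis lies along the bar; with the plate down the bar is 58 mm above the counter and 110 mm on the robot's side of the pockets' centre line
- basket: square wire basket for finished lids, fixed, 144 mm outside, 136 mm inside, 70 mm high, floor 4 mm thick; origin under its centre
- reject_box: square red plastic box for rejects, fixed, 140 mm outside, 130 mm inside, 70 mm high, floor 5 mm thick; origin under its centre
- canister: bystander: lidded glass canister, 104 mm in diameter, 154 mm high; origin under its centre
- funnel: bystander: green plastic funnel standing mouth down, 100 mm in diameter, 100 mm high; origin under its centre
- bamboo_spoon: bystander: bamboo spoon 200 mm long lying flat along its own x; origin near its middle

How it is judged:
By the outcome, as a careful person would: the job done as asked, in the order asked, and still so for the second after the job is handed in, with the robot touching nothing.
Of lid1, lid2, lid3 only 2 to 3 are there at a start; the rules pass over those that are not, and their reading is None.
Of burnt1, burnt2 only 1 to 2 are there at a start; the rules pass over those that are not, and their reading is None.
At some moment in a run one of lid1, lid2, lid3, burnt1, burnt2 may be knocked a few centimetres aside while the robot is not near it.
Once in a run the grip may slacken for a moment while it holds something.
It also fails if it takes over 210 s, if anything falls off the work surface, if the arm or the gripper's body presses on something with over 40 N, if the wrist force passes 120 N, or if a joint passes its speed limit or range.

ROBOT

A 6-joint arm with a two-finger parallel gripper is mounted at the origin on the work surface. World frame = base frame: x ahead of the robot, y to its left, z up, the work surface at z = 0. Lengths are in mm, angles in rad, forces in N, time in s.
With the tool pointing down it reaches from about 275 to 1000 mm from the base axis. Payload 8.4 kg.
Tool frame: the origin (TCP) lies midway between the tips of the shut fingers; the grasp point (between the pads) lies 19 mm behind it; z points along the fingers, y is the line along which they close (so a half turn about z gives the same grasp; the last joint's range is limited). The gripper opens to 85 mm and grips with 20 to 120 N. Pads are 22 mm wide; open, the fingers measure 114 mm over their backs; the gripper's body (76 mm by 85 mm) begins 54 mm behind the grasp point. The pads swing forward as they close: fully open they stand 13 mm farther back than shut.
Start: joints at [1.271, 0.353, 1.633, -0, 1.155, -0.002], TCP at [183.385, 597.493, 231.281] pointing down, gripper open.
Joint ranges: [-2.63, 2.63], [-0.92, 2.1], [0.06, 2.66], [-1.3, 4.44], [0, 2.69], [-3.02, 3.02]. Speed limits (rad/s): [2.22, 2.22, 2.79, 3.14, 3.14, 3.14].

INTERFACE

Orientations are given as [roll, pitch, yaw] about the fixed x, y, z axes, in that order (R = Rz(yaw) Ry(pitch) Rx(roll)).
In Python, from rig import r, cams gives the robot as it stands. The module is installed in compiled form; this text tells all that it offers.
- The arm moves only by the tool send_rows, never from a script. Its argument "targets" is one flat list of numbers, 7 for each row, row after row: the shift along the tool's x, y, z in m, then the turn, a rotation vector about the tool's x, y, z in rad, then the opening, from -1 (shut) to 1 (fully open). In form: [tx, ty, tz, wx, wy, wz, fingers, tx, ty, tz, wx, wy, wz, fingers, ...]. A call has 1 to 12 rows; each row is the pose to reach, as a shift and turn from the pose commanded when the call began, along the tool's axes at that moment; what a row does not reach only later rows make up. A row lasts 1/12 s, in which the tool goes at most 41.7 mm and 7.16 degrees, less where a joint would pass 70% of its speed; a pose out of reach is approached as far as the arm can. A call with a gripper value outside its range is refused whole. The fingers move at their own pace and stop on an object; "grip_force" is the grip in N (left out, the last holds). Time passes only in rows, so rows that repeat a pose let the fingers close. It gives the time, the measured TCP pose, the force, the opening and the grip force at its end, in the units of the state.
- r.sense(): the state, without advancing time (a new reading comes with each control period).
- cams.grab_frame(name): name is "side" or "top" or "wrist"; returns a dict with "color" (420x560x3 uint8, blue, green, red), "fx", "fy", "cx", "cy" (pixels), "xyz" and "attitude" of the camera in the world. Camera axes: x right, y down, z forward; pixel columns grow to the right and rows downward; lengths in mm; the calibration is good to about 2 mm. A picture is of the moment at which its call begins. There is no depth.
- r.sign_off(): hands the job in; it is judged then, once.
The state is a dict: "clock": time; "qpos": joint angles; "qvel": joint speeds; "joint_efforts": joint torques, N m; "eef_pos": TCP position; "tcp_rot": TCP orientation; "contact_force": force on the tool from outside, world axes, zero at the start; "wrist_torque": the same for the moment, N m; "opening": opening from 0.0 (shut) to 1.0 (fully open); "grasp_force": force on a finger pad.
Only numpy, scipy, OpenCV 4.12 (cv2) and the standard library are available. Lean on these libraries where they do the work, as an engineer would, in place of code of your own. Each camera call takes 0.05 s, during which the arm holds its last target. There are 200 camera calls.

## Working session

There is one attempt and no reset: what is moved stays moved. The work goes in short steps, Python scripts to look and compute and a tool call to move; the robot and the scene stay as the last step left them, time stands still between calls to the robot, and variables do not carry over. Pictures are saved under pics/ and viewed, at most 14 in all, crops included, and the job is handed in when it is done.

Besides the shell and the picture viewer there is one more tool, called after "Request:" as a command line: name --argument value ..., lists and objects as JSON in quotes. send_rows: Moves the arm, as the interface text tells. Its arguments: {"type":"object","properties":{"targets":{"type":"array"},"grip_force":{"type":"number"}},"required":["targets"]}

```bash
mkdir -p pics
cat > h.py <<'E'
import numpy as np, cv2
from rig import r, cams
from scipy.spatial.transform import Rotation as R
def grab(n,fn=None):
    f=cams.grab_frame(n)
    if fn: cv2.imwrite('pics/'+fn,f['color'])
    return f
def camR(f):
    a=np.array(f['attitude'],float)
    return a if a.shape==(3,3) else R.from_euler('xyz',a).as_matrix()
def ray(f,u,v,z):
    d=camR(f)@np.array([(u-f['cx'])/f['fx'],(v-f['cy'])/f['fy'],1.])
    o=np.array(f['xyz'],float); return o+d*(z-o[2])/d[2]
def proj(f,p):
    c=camR(f).T@(np.array(p,float)-f['xyz']); return c[0]/c[2]*f['fx']+f['cx'],c[1]/c[2]*f['fy']+f['cy']
E
python3 - <<'E'
from h import *
a=grab('top','t0.png');b=grab('side','s0.png')
for f in (a,b): print({k:v for k,v in f.items() if k!='color'})
print(r.sense())
E
```

```text
{'fx': 540.6758537004222, 'fy': 540.6758537004222, 'cx': 270.76964896332845, 'cy': 207.25651861039518, 'xyz': array([ 430.32386002,   21.26655434, 1240.63357492]), 'attitude': array([-3.00175639e+00,  1.38370706e-03, -1.57348593e+00])}
{'fx': 534.0924966686279, 'fy': 534.0924966686279, 'cx': 287.48124310466716, 'cy': 212.89981719997064, 'xyz': array([ -79.03838964, -843.70571175,  984.36390456]), 'attitude': array([-2.26086144,  0.01356827, -0.68039142])}
{'clock': 0.1, 'qpos': array([ 1.27056082e+00,  3.53575319e-01,  1.63405330e+00,  1.24079897e-06,
        1.15520131e+00, -2.39873515e-03]), 'qvel': array([-0.00074518, -0.00170115, -0.00341087, -0.00102569,  0.00220187,
        0.0001327 ]), 'joint_efforts': array([-3.34180286e-04, -6.06364775e+01, -3.42817998e+01, -2.33865791e-05,
        3.85793115e-03, -1.46833918e-05]), 'eef_pos': array([183.28159507, 597.07895145, 230.64175237]), 'tcp_rot': array([-3.14035539e+00, -4.10242506e-06,  2.84375538e+00]), 'contact_force': array([-0.26580449, -0.70139682, -0.58216285]), 'wrist_torque': array([ 0.04322907, -0.00683192,  0.02113161]), 'grasp_force': 0.0, 'opening': 0.9938246163121316}
```

View pics/t0.png

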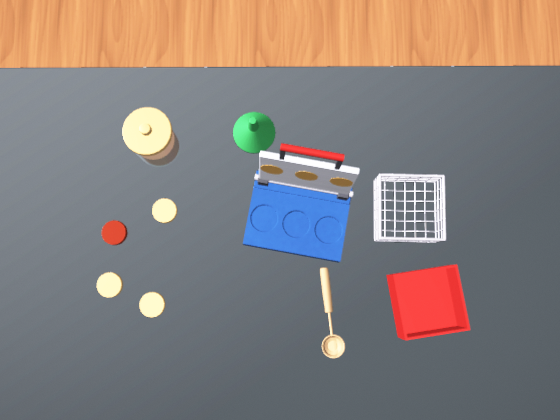

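View pics/s0.png

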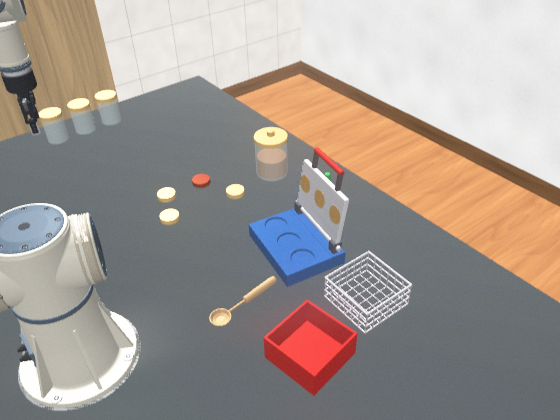

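The top view shows three pale lids near (164,210), (109,285) and (152,305), and one burnt lid at (114,232). The press pockets are near (265,218), (296,224) and (329,230). The basket is at (410,208), the reject box at (428,302), and the plate is upright with its bar at (312,152).

```bash
cat >> h.py <<'E'
def blobs(f,kind,amin=150):
    hsv=cv2.cvtColor(f['color'],cv2.COLOR_BGR2HSV)
    rg={'pale':[((12,60,120),(30,200,255))],'red':[((0,150,60),(8,255,255)),((172,150,60),(180,255,255))],'blue':[((105,150,60),(125,255,255))]}[kind]
    m=sum(cv2.inRange(hsv,*x) for x in rg)
    cs,_=cv2.findContours(m,cv2.RETR_EXTERNAL,cv2.CHAIN_APPROX_NONE)
    return [c for c in cs if cv2.contourArea(c)>amin]
def lidpos(f,c,z=15):
    # circle through contour on lid top
    P=np.array([ray(f,u,v,z)[:2] for u,v in c[:,0]]).astype(np.float32)
    (x,y),(a,b),_=cv2.fitEllipse(P); return x,y,a,b
def mv(xyz,rpy=None,s=None):
    "shift in tool axes (m) and rotvec to a world target"
    s=s or r.sense(); Rt=R.from_euler('xyz',s['tcp_rot'])
    d=Rt.inv().apply(np.array(xyz)-s['eef_pos'])/1000
    w=(Rt.inv()*R.from_euler('xyz',rpy)).as_rotvec() if rpy is not None else np.zeros(3)
    return d.round(4),w.round(3)
E
python3 - <<'E'
from h import *
a=grab('top');b=grab('side')
for f,n in((a,'top'),(b,'side')):
    for k in('pale','red'):
        for c in blobs(f,k,100):
            print(n,k,c[:,0].mean(0).round(),cv2.contourArea(c),np.round(lidpos(f,c,8 if n=='side' else 11),1) if len(c)>5 else '')
c=max(blobs(a,'blue'),key=cv2.contourArea)
h=cv2.convexHull(c); q=cv2.approxPolyDP(h,4,True)[:,0]
for u,v in q: print('blue',u,v,ray(a,u,v,40).round(1))
for p in((265,218),(296,224),(329,230)): print('pocket~',ray(a,*p,38).round(1))
for p in((263,186),(344,197)):print('hinge~',ray(a,*p,50).round(1))
for p in((282,147),(342,158)):print('bar~',ray(a,*p,255).round(1))
for p in((375,175),(440,175),(445,242),(374,240)): print('basket rim',ray(a,*p,70).round(1))
for p in((387,276),(459,265),(469,329),(400,339)): print('box rim',ray(a,*p,70).round(1))
E
```

```text
top pale [328. 307.] 557.0 [ 362.3 -106.8   57.9  178.1]
top pale [341. 182.] 134.5 [ 662.7 -139.6   18.6   51.2]
top pale [306. 175.] 134.5 [678.2 -58.7  18.3  52. ]
top pale [271. 169.] 128.5 [693.   21.2  17.8  51.4]
top pale [156. 134.] 278.0 [783.3 310.4 108.8 126.5]
top pale [279.  33.] 36622.0 [1028.2   19.3  178.9 2129.7]
top red [428. 302.] 4714.5 [ 388.8 -328.8  170.3  189. ]
top red [114. 232.] 439.0 [546.6 380.9  53.   55.4]
top red [312. 152.] 382.0 [732.8 -75.3  15.9 233.7]
side pale [241. 302.] 583.5 [ 356.2 -103.6   49.6  199.6]
side pale [334. 214.] 134.5 [754.4  -5.4  27.5  81. ]
side pale [319. 198.] 118.0 [769.7  77.   26.5  83. ]
side pale [305. 184.] 109.0 [785.7 161.2  25.7  87.6]
side pale [528. 176.] 183.0 [1343.7 -245.3   22.3  226.2]
side pale [  9. 109.] 1001.5 [ 222.3 1202.3   85.2  669.2]
side pale [408. 161.] 26751.0 [1105.2  210.6  518.  1539.6]
side pale [64. 66.] 8465.0 [ 640.7 1758.1  398.2 1660.5]
side red [310. 345.] 5188.5 [ 407.6 -300.2  191.2  216. ]
side red [200. 181.] 133.0 [548.1 380.3  49.8  61.8]
side red [328. 160.] 160.0 [926.3 211.3  21.1 235.6]
blue 255 181 [659.3  57.9  40. ]
blue 350 198 [ 619.8 -155.6   40. ]
blue 339 261 [ 478.9 -128.1   40. ]
blue 243 243 [519.3  84.4  40. ]
pocket~ [575.3  35.5  38. ]
pocket~ [561.6 -33.8  38. ]
pocket~ [ 548.  -107.4   38. ]
hinge~ [646.   39.7  50. ]
hinge~ [ 620.5 -140.9   50. ]
bar~ [682.8   0.9 255. ]
bar~ [ 661.4 -110.8  255. ]
basket rim [ 666.2 -207.5   70. ]
basket rim [ 665.8 -350.7   70. ]
basket rim [ 518.  -354.7   70. ]
basket rim [ 522.8 -201.1   70. ]
box rim [ 445.3 -226.7   70. ]
box rim [ 468.4 -382.5   70. ]
box rim [ 333.5 -396.8   70. ]
box rim [ 313.2 -249.9   70. ]
```

```bash
sed -i 's/(12,60,120),(30,200,255)/(12,60,120),(32,220,255)/' h.py
python3 - <<'E'
from h import *
a=grab('top');b=grab('side')
hsv=cv2.cvtColor(a['color'],cv2.COLOR_BGR2HSV)
for u,v in((164,210),(109,285),(152,305),(114,232)):
    print(hsv[v,u],ray(a,u,v,15).round(1))
    m=cv2.inRange(hsv,(10,40,100),(35,255,255)) if hsv[v,u,0]>9 and hsv[v,u,0]<170 else cv2.inRange(hsv,(0,150,50),(9,255,255))
    w=np.zeros_like(m); w[v-20:v+21,u-20:u+21]=m[v-20:v+21,u-20:u+21]
    cs,_=cv2.findContours(w,cv2.RETR_EXTERNAL,cv2.CHAIN_APPROX_NONE); c=max(cs,key=cv2.contourArea)
    print(c.shape,np.round(lidpos(a,c,12),1))
m=cv2.resize(a['color'][170:270,230:370],(700,500),interpolation=cv2.INTER_CUBIC);cv2.imwrite('pics/press.png',m)
print(mv((545,383,150),(np.pi,0,1.383)))
E
```

```text
[ 28  50 255] [597.2 266.8  15. ]
(70, 1, 2) [597.3 267.3  55.6  57.7]
[ 28  51 255] [427.7 386.1  15. ]
(73, 1, 2) [428.8 386.7  56.   58.2]
[ 28  48 255] [383.2 288.3  15. ]
(73, 1, 2) [384.7 289.9  55.8  57.3]
[  4 193 226] [547.  379.4  15. ]
(68, 1, 2) [546.5 380.6  53.1  55.3]
(array([-0.4086, -0.0988,  0.0811]), array([-0.   ,  0.   ,  1.461]))
```

Request:
send_rows --targets '[-0.408,-0.099,0.08,0,0,1.461,1,-0.408,-0.099,0.08,0,0,1.461,1,-0.408,-0.099,0.08,0,0,1.461,1,-0.408,-0.099,0.08,0,0,1.461,1,-0.408,-0.099,0.08,0,0,1.461,1,-0.408,-0.099,0.08,0,0,1.461,1,-0.408,-0.099,0.08,0,0,1.461,1,-0.408,-0.099,0.08,0,0,1.461,1,-0.408,-0.099,0.08,0,0,1.461,1,-0.408,-0.099,0.08,0,0,1.461,1,-0.408,-0.099,0.08,0,0,1.461,1,-0.408,-0.099,0.08,0,0,1.461,1]' --grip_force 40

```text
clock: 1.3
eef_pos: [547.1, 380.5, 150.2]
tcp_rot: [-3.142, 0.001, 1.372]
contact_force: [-1.2, 0.5, 0.1]
opening: 0.999
grasp_force: 0.0
```

Run:
```python
from h import *
f=grab('wrist','w0.png'); s=r.sense(); print(s['eef_pos'],s['tcp_rot'],s['clock'],f['xyz'],f['attitude'],f['fx'])
for c in blobs(f,'red',500): print(c[:,0].mean(0),np.round(lidpos(f,c,15),1))
```

```text
[545.81450536 381.49047318 150.43558299] [-3.14104562e+00  7.74039391e-04  1.36919099e+00] 1.35 [562.73415279 459.72301946 293.00279104] [ 2.82052402e+00 -4.88625218e-04 -1.98204055e-01] 309.92360750066865
[284.15568862 200.63473054] [547.8 382.2  54.2  57. ]
```

View pics/w0.png

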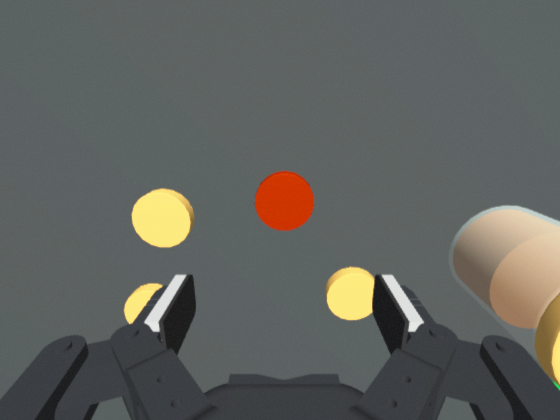

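The wrist view shows the burnt lid at (284,201), between the open fingers in front. That puts it at (547.8, 382.2), which agrees with the top view. I'm descending to grip it.

Request:
send_rows --targets '[0,0.001,0.04,0,0,0,1,0,0.001,0.08,0,0,0,1,0,0.001,0.12,0,0,0,1,0,0.001,0.146,0,0,0,1,0,0.001,0.146,0,0,0,1,0,0.001,0.146,0,0,0,1,0,0.001,0.146,0,0,0,-1,0,0.001,0.146,0,0,0,-1,0,0.001,0.146,0,0,0,-1,0,0.001,0.146,0,0,0,-1,0,0.001,0.146,0,0,0,-1,0,0.001,0.146,0,0,0,-1]' --grip_force 50

```text
clock: 2.35
eef_pos: [546.8, 384.2, 8.6]
tcp_rot: [3.139, -0.003, 1.383]
contact_force: [-2.0, -0.4, 10.1]
opening: 0.617
grasp_force: 50.2
```

Request:
send_rows --targets '[0,0,0,0,0,0,-1,0,0,-0.04,0,0,0,-1,0,0,-0.08,0,0,0,-1,0,0,-0.12,0,0,0,-1,0,0,-0.16,0,0,0,-1]'

```text
clock: 2.77
eef_pos: [545.5, 383.1, 168.9]
tcp_rot: [3.14, -0.002, 1.383]
contact_force: [1.2, 0.8, -0.8]
opening: 0.615
grasp_force: 52.2
```

Run:
```python
from h import *
f=grab('wrist','w1.png'); s=r.sense(); print(s['eef_pos'],s['tcp_rot'],s['opening'],s['grasp_force'],s['contact_force'])
for c in blobs(f,'red',500): print(c[:,0].mean(0),cv2.contourArea(c))
print(mv((390,-315,164)))
```

```text
[549.06959054 385.59983945 177.92180083] [ 3.1321818  -0.00963039  1.38319261] 0.6109373359120832 52.25314915180206 [3.33954184 2.22515562 6.43447954]
[283.74025974 280.30194805] 8980.0
(array([-0.7181, -0.0257,  0.0068]), array([0., 0., 0.]))
```

View pics/w1.png

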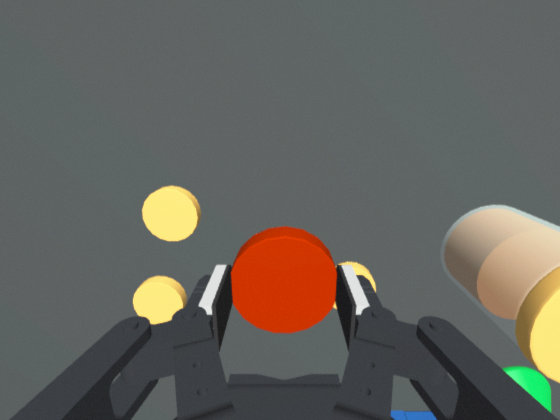

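The burnt lid is held: it sits between the pads at (284,280). Next stop is the reject box.

Request:
send_rows --targets '[-0.718,-0.026,0.007,0,0,0,-1,-0.718,-0.026,0.007,0,0,0,-1,-0.718,-0.026,0.007,0,0,0,-1,-0.718,-0.026,0.007,0,0,0,-1,-0.718,-0.026,0.007,0,0,0,-1,-0.718,-0.026,0.007,0,0,0,-1,-0.718,-0.026,0.007,0,0,0,-1,-0.718,-0.026,0.007,0,0,0,-1,-0.718,-0.026,0.007,0,0,0,-1,-0.718,-0.026,0.007,0,0,0,-1,-0.718,-0.026,0.007,0,0,0,-1,-0.718,-0.026,0.007,0,0,0,-1]'

```text
clock: 3.82
eef_pos: [434.0, -106.4, 161.9]
tcp_rot: [3.138, 0.0, 1.383]
contact_force: [1.2, -0.7, 0.3]
opening: 0.609
grasp_force: 52.3
```

Run:
```python
from h import *
f=grab('top'); s=r.sense(); print(s['eef_pos'],s['tcp_rot'],s['grasp_force'],s['opening'])
print(mv((390,-315,164)))
```

```text
[ 432.55035484 -112.37356153  161.76005886] [3.13871568 0.00322475 1.38130136] 52.26095259189606 0.6130189218186631
(array([-0.207 , -0.0036, -0.0016]), array([0., 0., 0.]))
```

Request:
send_rows --targets '[-0.207,-0.003,0,0,0,0,-1,-0.207,-0.003,0,0,0,0,-1,-0.207,-0.003,0,0,0,0,-1,-0.207,-0.003,0,0,0,0,-1,-0.207,-0.003,0,0,0,0,-1,-0.207,-0.003,0,0,0,0,-1,-0.207,-0.003,0.04,0,0,0,-1,-0.207,-0.003,0.08,0,0,0,-1,-0.207,-0.003,0.11,0,0,0,-1,-0.207,-0.003,0.11,0,0,0,-1,-0.207,-0.003,0.11,0,0,0,0.5,-0.207,-0.003,0.11,0,0,0,0.5]'

```text
clock: 4.87
eef_pos: [393.8, -308.1, 52.3]
tcp_rot: [3.139, 0.001, 1.383]
contact_force: [0.7, -0.9, 0.6]
opening: 0.748
grasp_force: 0.0
```

Request:
send_rows --targets '[0,0,0,0,0,0,0.5,0,0,0,0,0,0,0.5,0,0,-0.04,0,0,0,0.7,0,0,-0.08,0,0,0,1,0,0,-0.12,0,0,0,1,0,0,-0.12,0,0,0,1]'

```text
clock: 5.37
eef_pos: [396.3, -310.2, 178.9]
tcp_rot: [3.13, 0.006, 1.383]
contact_force: [1.9, -1.4, 0.4]
opening: 0.999
grasp_force: 0.0
```

```bash
cat >> h.py <<'E'
def pales(f,amin=250):
    hsv=cv2.cvtColor(f['color'],cv2.COLOR_BGR2HSV)
    m=cv2.inRange(hsv,(10,40,100),(35,255,255))
    cs,_=cv2.findContours(m,cv2.RETR_EXTERNAL,cv2.CHAIN_APPROX_NONE)
    return [(c[:,0].mean(0).round(),np.round(lidpos(f,c,12),1)) for c in cs if cv2.contourArea(c)>amin]
E
python3 - <<'E'
from h import *
f=grab('wrist','w2.png'); s=r.sense(); print(s['eef_pos'],s['opening'],s['clock'])
for c in blobs(f,'red',300): print(c[:,0].mean(0),cv2.contourArea(c))
f=grab('top')
for p in pales(f): print(p)
s=r.sense();print(mv((385,289,120)))
E
```

```text
[ 395.29208335 -309.32245838  175.96219055] 0.998508292959456 5.4167
[278.75966387 211.22184874] 25702.5
(array([152., 304.]), array([384.7, 289.9,  55.8,  57.3]))
(array([109., 285.]), array([428.8, 386.7,  56.2,  58.2]))
(array([329., 314.]), array([ 356.5, -107.2,   54.4,  189.3]))
(array([164., 210.]), array([597.3, 267.3,  55.6,  57.7]))
(array([153., 137.]), array([776.6, 306.1, 112. , 146.3]))
(array([279.,  33.]), array([1027.2,   22.1,  179.9, 2126.2]))
(array([ 0.5853, -0.1207,  0.0512]), array([0., 0., 0.]))
```

View pics/w2.png

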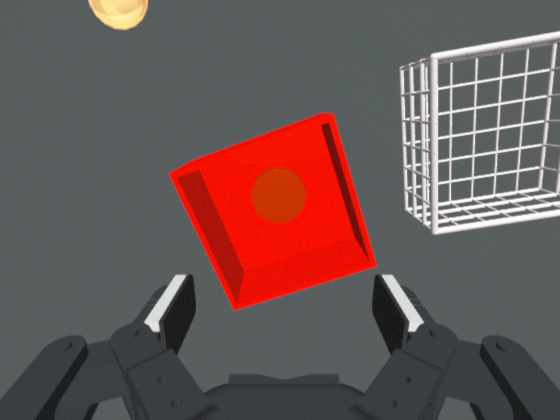

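The burnt lid lies in the reject box at (278,195). Next I'll look at the pockets from above with the wrist camera.

Request:
send_rows --targets '[0.302,0.114,0,0,0,0,1,0.302,0.114,0,0,0,0,1,0.302,0.114,0,0,0,0,1,0.302,0.114,0,0,0,0,1,0.302,0.114,0,0,0,0,1,0.302,0.114,0,0,0,0,1,0.302,0.114,0,0,0,0,1,0.302,0.114,0,0,0,0,1,0.302,0.114,0,0,0,0,1,0.302,0.114,0,0,0,0,1,0.302,0.114,0,0,0,0,1]'

```text
clock: 6.38
eef_pos: [559.9, -32.0, 169.5]
tcp_rot: [-3.14, 0.001, 1.384]
contact_force: [-0.3, 0.2, -0.3]
opening: 0.998
grasp_force: 0.0
```

Run:
```python
from h import *
f=grab('wrist','w3.png'); s=r.sense(); print(s['eef_pos'],s['tcp_rot'])
np.savez('w3.npz',**f)
for p in((575.5,37.7,40),(561.8,-34,40),(548,-105.7,40)): print(np.round(proj(f,p)))
```

```text
[559.87201627 -32.55475745 169.71185591] [-3.13988828e+00  5.11242076e-04  1.38253448e+00]
[287. 124.]
[286. 207.]
[286. 277.]
```

View pics/w3.png

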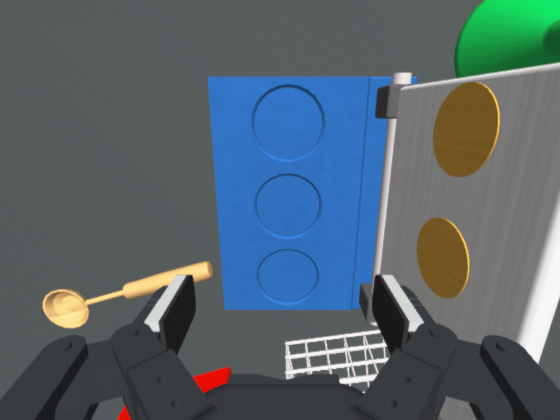

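The wrist view shows the pockets at (288,122), (288,206) and (288,276), within 2 px of the prediction. I'll refine them with rim-edge circle fits, and re-check the next lid.

Run:
```python
from h import *
from scipy.optimize import least_squares
f=dict(np.load('w3.npz'))
g=cv2.cvtColor(f['color'],cv2.COLOR_BGR2GRAY); e=cv2.Canny(g,20,50)
C=[]
for p in((575.5,37.7),(561.8,-34),(548,-105.7)):
    ys,xs=np.nonzero(e); P=np.array([ray(f,u,v,40)[:2] for u,v in zip(xs,ys)])
    c=np.array(p)
    for tol in(5,2.5,2):
        d=np.linalg.norm(P-c,axis=1); Q=P[abs(d-29.5)<tol]
        c=least_squares(lambda q:np.linalg.norm(Q-q,axis=1)-29.5,c,loss='soft_l1').x
    d=np.linalg.norm(Q-c,axis=1); print(c.round(1),len(Q),d.mean().round(2),d.std().round(2)); C.append(c)
v=C[0]-C[2]; print(np.linalg.norm(v),np.arctan2(-v[0],v[1]),np.mean(C,0))
print(mv((597.3,267.3,100)),mv((597.3,267.3,150)))
```

```text
[576.   37.6] 421 29.73 1.15
[562.9 -33.3] 342 29.58 1.07
[ 549.6 -104.8] 300 29.54 1.12
144.84507265937899 -0.18341200420549017 [562.81943584 -33.51507444]
(array([ 0.3016, -0.0192,  0.0696]), array([0., 0., 0.])) (array([ 0.3016, -0.0193,  0.0196]), array([0., 0., 0.]))
```

Request:
send_rows --targets '[0.302,-0.019,0.02,0,0,0,1,0.302,-0.019,0.02,0,0,0,1,0.302,-0.019,0.02,0,0,0,1,0.302,-0.019,0.02,0,0,0,1,0.302,-0.019,0.02,0,0,0,1,0.302,-0.019,0.02,0,0,0,1,0.302,-0.019,0.02,0,0,0,1,0.302,-0.019,0.02,0,0,0,1,0.302,-0.019,0.02,0,0,0,1,0.302,-0.019,0.02,0,0,0,1,0.302,-0.019,0.02,0,0,0,1]'

```text
clock: 7.35
eef_pos: [598.5, 266.1, 150.2]
tcp_rot: [-3.141, 0.001, 1.381]
contact_force: [-0.4, -0.8, -0.5]
opening: 0.996
grasp_force: 0.0
```

```bash
cat >> h.py <<'E'
def wl(z=15,r0=28,near=None):
    "pale lids seen by wrist camera: centre from top-face rim (brightest yellow), world"
    f=grab('wrist'); out=[]
    hsv=cv2.cvtColor(f['color'],cv2.COLOR_BGR2HSV)
    m=cv2.inRange(hsv,(15,60,225),(35,200,255))
    m=cv2.morphologyEx(m,cv2.MORPH_OPEN,np.ones((3,3),np.uint8))
    for c in cv2.findContours(m,cv2.RETR_EXTERNAL,cv2.CHAIN_APPROX_NONE)[0]:
        if cv2.contourArea(c)>700: out.append(np.r_[c[:,0].mean(0).round(),np.round(lidpos(f,c,z),1)])
    return out
E
python3 - <<'E'
from h import *
for o in wl(): print(o)
s=r.sense(); print(s['eef_pos'],s['tcp_rot']); print(mv((597.3,267.3,4)))
E
```

```text
[ 61.  217.  387.1 291.6  52.4  61.2]
[283.  200.  598.  268.3  53.8  56.4]
[524.  178.  814.1 234.9  87.  193.6]
[ 61.  102.  430.  387.6  53.4  56.6]
[598.67902712 266.01980706 150.42305248] [-3.14114882e+00  7.55356222e-04  1.38084254e+00]
(array([ 0.0011, -0.0015,  0.1464]), array([0., 0., 0.]))
```

Request:
send_rows --targets '[0.002,-0.001,0.04,0,0,0,1,0.002,-0.001,0.08,0,0,0,1,0.002,-0.001,0.12,0,0,0,1,0.002,-0.001,0.145,0,0,0,1,0.002,-0.001,0.145,0,0,0,1,0.002,-0.001,0.145,0,0,0,1,0.002,-0.001,0.145,0,0,0,-1,0.002,-0.001,0.145,0,0,0,-1,0.002,-0.001,0.145,0,0,0,-1,0.002,-0.001,0.145,0,0,0,-1,0.002,-0.001,0.145,0,0,0,-1,0.002,-0.001,0.145,0,0,0,-1]'

```text
clock: 8.4
eef_pos: [599.9, 270.9, 8.7]
tcp_rot: [3.138, -0.002, 1.383]
contact_force: [-1.2, -1.9, 12.4]
opening: 0.619
grasp_force: 49.9
```

Request:
send_rows --targets '[0,0,0,0,0,0,-1,0,0,0,0,0,0,-1,0,0,-0.03,0,0,0,-1,0,0,-0.06,0,0,0,-1,0,0,-0.08,0,0,0,-1,0,0,-0.1,0,0,0,-1,0,0,-0.1,0,0,0,-1,0,0,-0.1,0,0,0,-1,0,0,-0.1,0,0,0,-1]'

```text
clock: 9.15
eef_pos: [598.1, 270.4, 105.8]
tcp_rot: [3.141, -0.0, 1.383]
contact_force: [0.3, -0.4, -0.1]
opening: 0.611
grasp_force: 52.2
```

Run:
```python
from h import *
s=r.sense(); print(s['eef_pos'],s['tcp_rot'],s['contact_force'],s['grasp_force'])
f=grab('wrist'); cv2.imwrite('pics/w4.png',f['color'][150:420,150:420])
z=s['eef_pos'][2]
Rt=R.from_euler('xyz',s['tcp_rot'])
for o in wl(z+10): print(o, Rt.inv().apply(np.r_[o[2:4],z+10]-s['eef_pos']).round(1))
```

```text
[598.06291838 270.38033391 105.77715656] [ 3.14107104e+00 -3.41544950e-04  1.38280761e+00] [ 0.32202042 -0.41897467 -0.14385926] 52.15484440326691
[284.  282.  597.7 271.3  50.9  58.2] [  0.8  -0.5 -10. ]
[ 28.  238.  486.  316.4  26.6  36.2] [  24.3 -118.7  -10.1]
[550.  239.  722.5 267.6  11.9  73. ] [ 20.5 122.8  -9.9]
[ 27.  105.  511.2 370.1  24.5  33.6] [  81.7 -104.   -10. ]
```

View pics/w4.png

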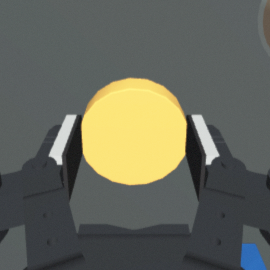

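The lid is held centred between the pads. I'll carry it over pocket 0.

Request:
send_rows --targets '[-0.23,0.0216,0.015,0,0,0,-1,-0.23,0.0216,0.015,0,0,0,-1,-0.23,0.0216,0.015,0,0,0,-1,-0.23,0.0216,0.015,0,0,0,-1,-0.23,0.0216,0.015,0,0,0,-1,-0.23,0.0216,0.015,0,0,0,-1,-0.23,0.0216,0.03,0,0,0,-1,-0.23,0.0216,0.04,0,0,0,-1,-0.23,0.0216,0.045,0,0,0,-1,-0.23,0.0216,0.045,0,0,0,-1,-0.23,0.0216,0.045,0,0,0,-1,-0.23,0.0216,0.045,0,0,0,-1]'

```text
clock: 10.25
eef_pos: [576.7, 41.3, 60.5]
tcp_rot: [3.141, -0.0, 1.384]
contact_force: [1.0, 0.3, 0.4]
opening: 0.615
grasp_force: 52.2
```

Run:
```python
from h import *
s=r.sense(); print(s['eef_pos'],s['tcp_rot'],s['contact_force'],s['grasp_force'])
print(mv((576.3,40.3,60)),mv((576.3,40.3,45)))
f=grab('wrist'); cv2.imwrite('pics/w5.png',cv2.resize(f['color'][150:400,150:420],None,fx=2,fy=2))
```

```text
[576.67645279  41.32598813  60.5418968 ] [ 3.14142641e+00 -4.40564113e-05  1.38412726e+00] [0.99658236 0.26229444 0.38607585] 52.188838720321655
(array([-0.0011, -0.0002,  0.0005]), array([0., 0., 0.])) (array([-0.0011, -0.0002,  0.0155]), array([0., 0., 0.]))
```

View pics/w5.png

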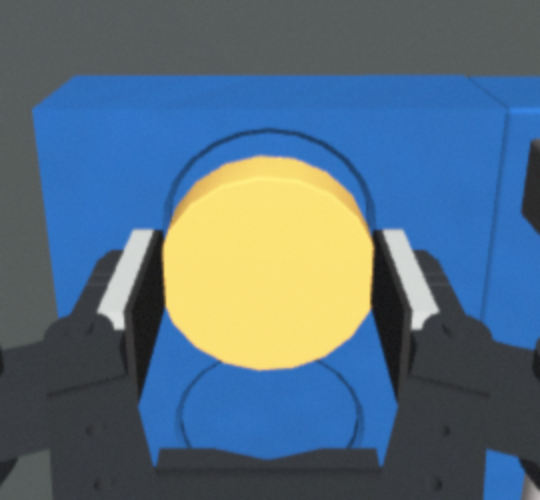

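In the 2x crop the lid (centre x≈269) lines up with the pocket rim (≈270). I'll lower and release it.

Request:
send_rows --targets '[-0.001,0,0.008,0,0,0,-1,-0.001,0,0.012,0,0,0,-1,-0.001,0,0.014,0,0,0,-1,-0.001,0,0.014,0,0,0,-1]'

```text
clock: 10.63
eef_pos: [576.4, 39.8, 46.0]
tcp_rot: [3.141, -0.0, 1.383]
contact_force: [1.6, 1.8, 0.5]
opening: 0.613
grasp_force: 52.5
```

Request:
send_rows --targets '[0,0,0,0,0,0,-0.1,0,0,0,0,0,0,0.3,0,0,0,0,0,0,0.5,0,0,0,0,0,0,0.5,0,0,-0.03,0,0,0,0.7,0,0,-0.07,0,0,0,1,0,0,-0.1,0,0,0,1,0,0,-0.1,0,0,0,1,0,0,-0.1,0,0,0,1]'

```text
clock: 11.38
eef_pos: [577.4, 39.4, 148.4]
tcp_rot: [3.138, -0.001, 1.383]
contact_force: [-0.7, -0.0, -0.8]
opening: 1.0
grasp_force: 0.0
```

Run:
```python
from h import *
s=r.sense(); print(s['eef_pos'],s['contact_force'])
for o in wl(50): print(o)
f=grab('wrist'); cv2.imwrite('pics/w6.png',cv2.resize(f['color'][100:400,150:420],None,fx=2,fy=2))
for o in pales(grab('top')): print(o)
```

```text
[577.40008634  39.38557279 148.37031194] [-0.68390839 -0.01501297 -0.77458753]
[282.  218.  575.8  37.4  53.8  57.1]
(array([152., 304.]), array([384.7, 289.9,  55.9,  57.1]))
(array([109., 284.]), array([428.9, 387. ,  56.3,  57.3]))
(array([329., 314.]), array([ 358.5, -110.5,   39.7,  194.9]))
(array([149., 133.]), array([780.3, 308.8, 113.1, 133.4]))
(array([279.,  33.]), array([1027.2,   22. ,  179.9, 2126.1]))
```

View pics/w6.png

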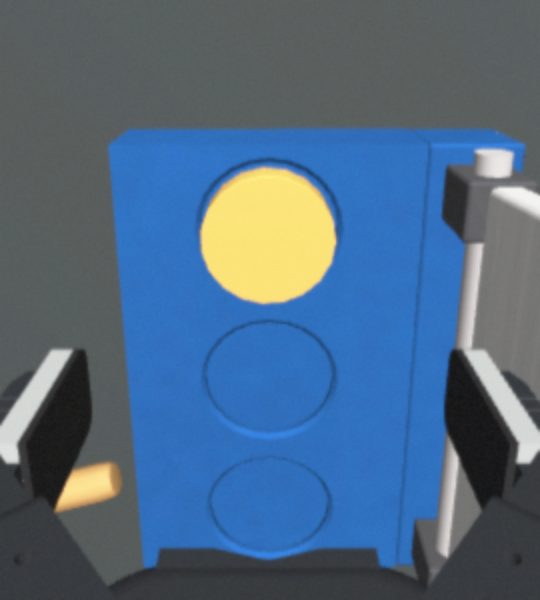

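The lid is seated in pocket 0: its measured centre (575.8, 37.4) is within 1 mm of the pocket. Next lid.

Request:
send_rows --targets '[0.314,-0.211,0,0,0,0,1,0.314,-0.211,0,0,0,0,1,0.314,-0.211,0,0,0,0,1,0.314,-0.211,0,0,0,0,1,0.314,-0.211,0,0,0,0,1,0.314,-0.211,0,0,0,0,1,0.314,-0.211,0,0,0,0,1,0.314,-0.211,0,0,0,0,1,0.314,-0.211,0,0,0,0,1,0.314,-0.211,0,0,0,0,1,0.314,-0.211,0,0,0,0,1,0.314,-0.211,0,0,0,0,1]'

```text
clock: 12.53
eef_pos: [426.8, 386.7, 145.0]
tcp_rot: [-3.14, 0.002, 1.384]
contact_force: [-0.2, -0.3, -0.1]
opening: 0.999
grasp_force: 0.0
```

Run:
```python
from h import *
s=r.sense(); W=wl(); print(s['eef_pos'],s['tcp_rot'])
for o in W: print(o, mv((o[2],o[3],5.5),s=s)[0])
```

```text
[426.83118583 386.65018755 144.98078972] [-3.14024177e+00  2.48718937e-03  1.38417074e+00]
[262.  297.  386.1 293.2  53.7  62.2] [-0.099  -0.0225  0.1398]
[286.  202.  429.5 388.1  54.1  56.5] [0.0023 0.0025 0.1395]
```

Request:
send_rows --targets '[0.002,0.0025,0.04,0,0,0,1,0.002,0.0025,0.08,0,0,0,1,0.002,0.0025,0.12,0,0,0,1,0.002,0.0025,0.139,0,0,0,1,0.002,0.0025,0.139,0,0,0,1,0.002,0.0025,0.139,0,0,0,1,0.002,0.0025,0.139,0,0,0,-1,0.002,0.0025,0.139,0,0,0,-1,0.002,0.0025,0.139,0,0,0,-1,0.002,0.0025,0.139,0,0,0,-1,0.002,0.0025,0.139,0,0,0,-1,0.002,0.0025,0.139,0,0,0,-1]'

```text
clock: 13.58
eef_pos: [431.7, 389.6, 10.1]
tcp_rot: [3.139, -0.002, 1.383]
contact_force: [0.1, -4.6, 13.6]
opening: 0.603
grasp_force: 49.6
```

Request:
send_rows --targets '[0,0,0,0,0,0,-1,0,0,0,0,0,0,-1,0,0,-0.03,0,0,0,-1,0,0,-0.06,0,0,0,-1,0,0,-0.08,0,0,0,-1,0,0,-0.1,0,0,0,-1,0,0,-0.1,0,0,0,-1,0,0,-0.1,0,0,0,-1,0,0,-0.1,0,0,0,-1]'

```text
clock: 14.33
eef_pos: [430.4, 388.8, 107.7]
tcp_rot: [3.141, -0.001, 1.383]
contact_force: [0.9, -0.4, -0.1]
opening: 0.003
grasp_force: 0.0
```

Run:
```python
from h import *
s=r.sense(); print(s['eef_pos'],s['tcp_rot'],s['grasp_force'],s['opening'])
z=s['eef_pos'][2]; Rt=R.from_euler('xyz',s['tcp_rot'])
for o in wl(z+6): print(o, Rt.inv().apply(np.r_[o[2:4],z+6]-s['eef_pos']).round(1))
p=np.array((562.8,-33.5,0)); e=Rt.apply((-1.5,0,0)); print(mv(tuple((p-e)[:2])+(60,),(np.pi,0,1.384)))
```

```text
[430.38944927 388.80690434 107.73344227] [ 3.14110356e+00 -5.55555212e-04  1.38286794e+00] 0.0 0.0025098678999303974
[343.  225.  463.3 413.   31.3  33.7] [29.9 27.8 -6. ]
(array([-0.3883,  0.2093,  0.0472]), array([-0.   ,  0.   , -0.001]))
```

The grip slackened and the lid dropped. I'll open, rise and find it again.

Request:
send_rows --targets '[0,0,-0.04,0,0,0,1,0,0,-0.04,0,0,0,1,0,0,-0.04,0,0,0,1,0,0,-0.04,0,0,0,1,0,0,-0.04,0,0,0,1,0,0,-0.04,0,0,0,1]'

```text
clock: 14.88
eef_pos: [429.8, 388.3, 146.1]
tcp_rot: [-3.14, 0.002, 1.383]
contact_force: [-0.4, -0.9, 0.5]
opening: 0.844
grasp_force: 0.0
```

Run:
```python
from h import *
s=r.sense(); W=wl(); print(s['eef_pos'],s['tcp_rot'])
for o in W: print(o, mv((o[2],o[3],5.5),s=s)[0])
for o in pales(grab('top')): print(o)
```

```text
[429.78448798 388.32244818 146.09856955] [-3.14023017e+00  1.79270890e-03  1.38285773e+00]
[260.  299.  386.2 293.2  53.7  62. ] [-0.1013 -0.0249  0.1408]
[336.  210.  476.5 373.2  53.8  57.3] [-0.0059  0.0489  0.1405]
(array([152., 304.]), array([384.7, 289.8,  55.8,  57.5]))
(array([329., 314.]), array([ 356.5, -107.3,   54.6,  189.3]))
(array([116., 264.]), array([476.1, 371.6,  56. ,  57.8]))
(array([264., 218.]), array([579.6,  37. ,  54.2,  56.1]))
(array([153., 137.]), array([776.8, 306.3, 112.2, 145.4]))
(array([279.,  33.]), array([1027.2,   22.1,  179.9, 2126.2]))
```

Request:
send_rows --targets '[-0.006,0.049,0.02,0,0,0,1,-0.006,0.049,0.04,0,0,0,1,-0.006,0.049,0.08,0,0,0,1,-0.006,0.049,0.12,0,0,0,1,-0.006,0.049,0.14,0,0,0,1,-0.006,0.049,0.14,0,0,0,1,-0.006,0.049,0.14,0,0,0,1,-0.006,0.049,0.14,0,0,0,-1,-0.006,0.049,0.14,0,0,0,-1,-0.006,0.049,0.14,0,0,0,-1,-0.006,0.049,0.14,0,0,0,-1,-0.006,0.049,0.14,0,0,0,-1]' --grip_force 60

```text
clock: 15.98
eef_pos: [479.6, 376.9, 13.7]
tcp_rot: [3.138, -0.006, 1.383]
contact_force: [-21.2, 4.9, 64.3]
opening: 0.404
grasp_force: 61.0
```

Request:
send_rows --targets '[0,0,0,0,0,0,-1,0,0,0,0,0,0,-1,0,0,-0.03,0,0,0,-1,0,0,-0.06,0,0,0,-1,0,0,-0.08,0,0,0,-1,0,0,-0.1,0,0,0,-1,0,0,-0.1,0,0,0,-1,0,0,-0.1,0,0,0,-1,0,0,-0.1,0,0,0,-1]'

```text
clock: 16.73
eef_pos: [477.4, 373.8, 107.8]
tcp_rot: [3.141, -0.001, 1.383]
contact_force: [-0.7, 0.0, -0.2]
opening: 0.001
grasp_force: 0.0
```

Run:
```python
from h import *
s=r.sense(); print(s['eef_pos'],s['tcp_rot'],s['grasp_force'],s['opening'])
z=s['eef_pos'][2]; Rt=R.from_euler('xyz',s['tcp_rot'])
for o in wl(z+6): print(o, Rt.inv().apply(np.r_[o[2:4],z+6]-s['eef_pos']).round(1))
p=np.array((562.8,-33.5,0)); e=Rt.apply((-1.5,0,0)); print(mv(tuple((p-e)[:2])+(60,),(np.pi,0,1.384)))
```

```text
[477.40244474 373.8197066  107.75095322] [ 3.14106793e+00 -5.65722444e-04  1.38287270e+00] 0.0 0.0011232440842337407
[200.  306.  431.4 367.5  20.5  32.8] [-14.8 -44.   -6. ]
[304.  218.  492.9 404.6  31.4  33.2] [33.1  9.5 -6. ]
(array([-0.3823,  0.1603,  0.0471]), array([-0.   ,  0.   , -0.001]))
```

The force reading (64 N) and shrinking opening show the pads slid over the lid, so the grip was too high. I'll rise, look again and grip lower.

Request:
send_rows --targets '[0,0,-0.04,0,0,0,1,0,0,-0.04,0,0,0,1,0,0,-0.04,0,0,0,1,0,0,-0.04,0,0,0,1,0,0,-0.04,0,0,0,1,0,0,-0.04,0,0,0,1,0,0,-0.04,0,0,0,1]'

```text
clock: 17.37
eef_pos: [477.0, 373.5, 146.4]
tcp_rot: [-3.14, 0.001, 1.383]
contact_force: [-0.0, 0.0, -0.6]
opening: 0.975
grasp_force: 0.0
```

Run:
```python
from h import *
s=r.sense(); W=wl(); print(s['eef_pos'],s['tcp_rot'],s['opening'])
for o in W: print(o, mv((o[2],o[3],0),s=s)[0])
for o in pales(grab('top')): print(o)
grab('wrist','w7.png')
```

```text
[476.96836744 373.45279838 146.36258414] [-3.14041737e+00  1.31881258e-03  1.38280139e+00] 0.9747961792120379
[215.  294.  390.8 292.3  43.   65.4] [-0.0956 -0.0693  0.1466]
[302.  204.  493.5 369.6  54.   56.4] [-0.0005  0.0171  0.1463]
(array([152., 304.]), array([384.7, 289.9,  55.8,  57.3]))
(array([329., 314.]), array([ 356. , -107.5,   54.1,  190.2]))
(array([118., 256.]), array([492.9, 368.1,  55.7,  57.9]))
(array([264., 218.]), array([579.7,  37. ,  54.6,  56. ]))
(array([149., 134.]), array([780. , 308.6, 113.3, 134.1]))
(array([279.,  33.]), array([1027.2,   22. ,  179.9, 2126.2]))
```

View pics/w7.png

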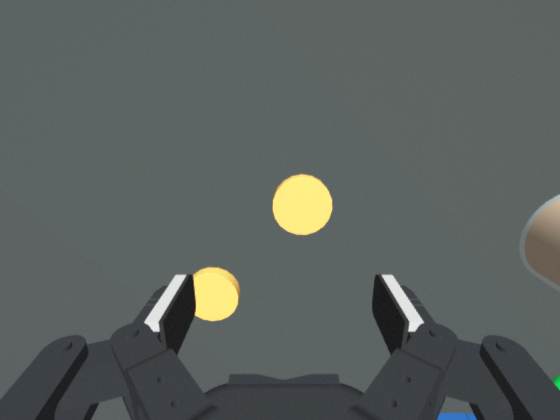

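The lid now lies flat at (302,204), which is (493.5, 369.6). I'm descending lower this time.

Request:
send_rows --targets '[-0.001,0.017,0.04,0,0,0,1,-0.001,0.017,0.08,0,0,0,1,-0.001,0.017,0.12,0,0,0,1,-0.001,0.017,0.14,0,0,0,1,-0.001,0.017,0.146,0,0,0,1,-0.001,0.017,0.146,0,0,0,1,-0.001,0.017,0.146,0,0,0,1,-0.001,0.017,0.146,0,0,0,1]' --grip_force 40

```text
clock: 18.18
eef_pos: [495.2, 370.6, 3.3]
tcp_rot: [3.14, -0.002, 1.383]
contact_force: [0.8, -0.1, -0.2]
opening: 1.0
grasp_force: 0.0
```

Request:
send_rows --targets '[0,0,0,0,0,0,0.5,0,0,0,0,0,0,0.2,0,0,0,0,0,0,-1,0,0,0,0,0,0,-1,0,0,0,0,0,0,-1,0,0,0,0,0,0,-1,0,0,0,0,0,0,-1]'

```text
clock: 18.77
eef_pos: [494.7, 370.2, 3.2]
tcp_rot: [3.14, -0.001, 1.383]
contact_force: [-1.2, -1.7, 10.9]
opening: 0.628
grasp_force: 40.0
```

Request:
send_rows --targets '[0,0,0,0,0,0,-1,0,0,-0.02,0,0,0,-1,0,0,-0.04,0,0,0,-1,0,0,-0.06,0,0,0,-1,0,0,-0.08,0,0,0,-1,0,0,-0.1,0,0,0,-1,0,0,-0.1,0,0,0,-1,0,0,-0.1,0,0,0,-1,0,0,-0.1,0,0,0,-1]' --grip_force 50

```text
clock: 19.52
eef_pos: [493.7, 369.4, 101.1]
tcp_rot: [-3.141, 0.0, 1.383]
contact_force: [0.1, -0.8, -1.4]
opening: 0.628
grasp_force: 52.7
```

Run:
```python
from h import *
s=r.sense(); print(s['eef_pos'],s['tcp_rot'],s['grasp_force'],s['opening'])
z=s['eef_pos'][2]; Rt=R.from_euler('xyz',s['tcp_rot'])
for o in wl(z+12): print(o, Rt.inv().apply(np.r_[o[2:4],z+12]-s['eef_pos']).round(1))
p=np.array((562.8,-33.5,0)); e=Rt.apply((-.8,0,0)); print(mv(tuple((p-e)[:2])+(60,),(np.pi,0,1.384)))
```

```text
[493.66064797 369.44156278 101.14457463] [-3.14140107e+00  2.18323616e-04  1.38279192e+00] 52.74474084377289 0.628049210082478
[283.  284.  493.6 369.8  53.3  60. ] [  0.3  -0.1 -12. ]
(array([-0.3818,  0.1435,  0.0409]), array([-0.001,  0.001, -0.001]))
```

Request:
send_rows --targets '[-0.3827,0.1435,0.01,0,0,0,-1,-0.3827,0.1435,0.01,0,0,0,-1,-0.3827,0.1435,0.01,0,0,0,-1,-0.3827,0.1435,0.01,0,0,0,-1,-0.3827,0.1435,0.01,0,0,0,-1,-0.3827,0.1435,0.01,0,0,0,-1,-0.3827,0.1435,0.01,0,0,0,-1,-0.3827,0.1435,0.01,0,0,0,-1,-0.3827,0.1435,0.01,0,0,0,-1,-0.3827,0.1435,0.01,0,0,0,-1,-0.3827,0.1435,0.02,0,0,0,-1,-0.3827,0.1435,0.03,0,0,0,-1]'

```text
clock: 20.57
eef_pos: [563.3, -35.0, 70.4]
tcp_rot: [-3.141, 0.0, 1.379]
contact_force: [-1.0, 0.4, -1.3]
opening: 0.632
grasp_force: 52.8
```

Request:
send_rows --targets '[0,0,0.01,0,0,0,-1,0,0,0.01,0,0,0,-1,0,0,0.01,0,0,0,-1]'

```text
clock: 20.82
eef_pos: [562.2, -31.8, 60.1]
tcp_rot: [-3.139, 0.0, 1.384]
contact_force: [0.4, 0.2, 0.0]
opening: 0.624
grasp_force: 52.8
```

Run:
```python
from h import *
s=r.sense(); print(s['eef_pos'],s['tcp_rot'],s['grasp_force'],s['opening'])
print(mv((562.8,-33.5,39)))
z=s['eef_pos'][2]
for o in wl(z+12): print(o)
```

```text
[562.2410909  -31.84670744  60.11211456] [-3.13874145e+00  2.47667658e-04  1.38437194e+00] 52.75719165802002 0.6238642605398826
(array([-0.0015,  0.0009,  0.0211]), array([0., 0., 0.]))
[284.  285.  562.1 -32.1  52.7  57.7]
[285.  133.  575.8  38.   46.3  46.4]
```

Request:
send_rows --targets '[-0.0015,0.001,0.008,0,0,0,-1,-0.0015,0.001,0.015,0,0,0,-1,-0.0015,0.001,0.02,0,0,0,-1,-0.0015,0.001,0.02,0,0,0,-1,-0.0015,0.001,0.02,0,0,0,-1]'

```text
clock: 21.28
eef_pos: [563.9, -34.2, 41.2]
tcp_rot: [-3.141, -0.0, 1.383]
contact_force: [-1.5, 1.7, 4.9]
opening: 0.626
grasp_force: 54.5
```

Request:
send_rows --targets '[0,0,0,0,0,0,0.3,0,0,0,0,0,0,0.4,0,0,0,0,0,0,0.5,0,0,0,0,0,0,0.5,0,0,-0.03,0,0,0,0.7,0,0,-0.07,0,0,0,1,0,0,-0.11,0,0,0,1,0,0,-0.11,0,0,0,1,0,0,-0.11,0,0,0,1]'

```text
clock: 22.03
eef_pos: [565.9, -35.0, 154.0]
tcp_rot: [3.136, -0.001, 1.383]
contact_force: [-0.7, 0.4, -0.7]
opening: 0.997
grasp_force: 0.0
```

Run:
```python
from h import *
s=r.sense(); print(s['eef_pos'],s['tcp_rot'])
for o in wl(50): print(o)
for o in pales(grab('top')): print(o)
print(mv((385.5,291,150)))
```

```text
[565.91577544 -34.98628095 153.96852733] [ 3.13632107e+00 -5.79392285e-04  1.38266940e+00]
[ 50.  321.  331.4 -98.   30.2  40.1]
[121.  294.  416.7 -81.5  11.  107.9]
[280.  214.  562.9 -35.7  54.5  57.2]
[278.  124.  575.6  36.3  53.9  54.1]
(array([152., 304.]), array([384.7, 289.9,  55.9,  57.1]))
(array([149., 133.]), array([780. , 308.7, 113.4, 133.9]))
(array([279.,  33.]), array([1027.2,   22. ,  179.9, 2126. ]))
(array([ 0.2868, -0.2358,  0.001 ]), array([0., 0., 0.]))
```

Request:
send_rows --targets '[0.287,-0.236,0.004,0,0,0,1,0.287,-0.236,0.004,0,0,0,1,0.287,-0.236,0.004,0,0,0,1,0.287,-0.236,0.004,0,0,0,1,0.287,-0.236,0.004,0,0,0,1,0.287,-0.236,0.004,0,0,0,1,0.287,-0.236,0.004,0,0,0,1,0.287,-0.236,0.004,0,0,0,1,0.287,-0.236,0.004,0,0,0,1,0.287,-0.236,0.004,0,0,0,1,0.287,-0.236,0.004,0,0,0,1,0.287,-0.236,0.004,0,0,0,1]'

```text
clock: 23.13
eef_pos: [385.1, 290.6, 146.1]
tcp_rot: [-3.14, 0.002, 1.384]
contact_force: [0.7, -0.7, -0.7]
opening: 0.997
grasp_force: 0.0
```

Run:
```python
from h import *
s=r.sense(); W=wl(); print(s['eef_pos'],s['tcp_rot'])
for o in W: print(o, mv((o[2],o[3],0),(np.pi,0,1.384),s=s))
f=grab('side'); cv2.imwrite('pics/s1.png',cv2.resize(f['color'][190:290,230:360],None,fx=5,fy=5,interpolation=cv2.INTER_CUBIC))
```

```text
[385.13007153 290.63726313 146.13967607] [-3.14004883e+00  2.23488414e-03  1.38409868e+00]
[284.  203.  385.3 291.   53.9  57. ] (array([0.0007, 0.0003, 0.1461]), array([-0.002,  0.002,  0.   ]))
```

View pics/s1.png

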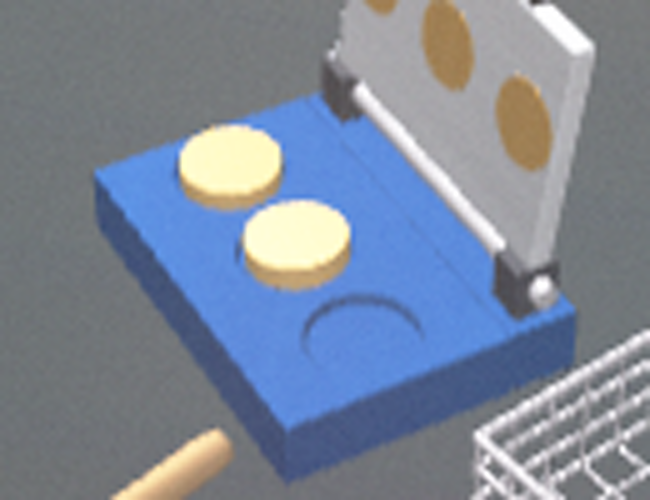

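The side crop shows lid 0 seated. Lid 1 looks a little shifted towards -y and may be riding the rim, so I'll check it after placing the third lid.

Request:
send_rows --targets '[0.001,0,0.04,0,0,0,1,0.001,0,0.08,0,0,0,1,0.001,0,0.12,0,0,0,1,0.001,0,0.14,0,0,0,1,0.001,0,0.146,0,0,0,1,0.001,0,0.146,0,0,0,1,0.001,0,0.146,0,0,0,1,0.001,0,0.146,0,0,0,0.2,0.001,0,0.146,0,0,0,-1,0.001,0,0.146,0,0,0,-1,0.001,0,0.146,0,0,0,-1,0.001,0,0.146,0,0,0,-1]'

```text
clock: 24.23
eef_pos: [387.1, 292.9, 3.3]
tcp_rot: [3.14, -0.002, 1.383]
contact_force: [-1.6, -3.3, 16.1]
opening: 0.627
grasp_force: 49.3
```

Request:
send_rows --targets '[0,0,0,0,0,0,-1,0,0,0,0,0,0,-1,0,0,-0.02,0,0,0,-1,0,0,-0.04,0,0,0,-1,0,0,-0.06,0,0,0,-1,0,0,-0.08,0,0,0,-1,0,0,-0.1,0,0,0,-1,0,0,-0.1,0,0,0,-1,0,0,-0.1,0,0,0,-1,0,0,-0.1,0,0,0,-1]'

```text
clock: 25.07
eef_pos: [386.0, 292.2, 101.5]
tcp_rot: [3.141, -0.0, 1.383]
contact_force: [0.7, -0.4, 0.2]
opening: 0.629
grasp_force: 53.1
```

Run:
```python
from h import *
s=r.sense(); print(s['eef_pos'],s['tcp_rot'],s['grasp_force'],s['opening'])
z=s['eef_pos'][2]; Rt=R.from_euler('xyz',s['tcp_rot'])
for o in wl(z+12): print(o, Rt.inv().apply(np.r_[o[2:4],z+12]-s['eef_pos']).round(1))
print(mv((549.4,-105.3,90),(np.pi,0,1.384)))
```

```text
[385.97320622 292.2377953  101.51909197] [ 3.14117622e+00 -4.70460827e-04  1.38297011e+00] 53.111141324043274 0.6285514549367093
[284.  286.  385.7 291.5  53.2  60. ] [ -0.8  -0.1 -12. ]
(array([-0.3597,  0.235 ,  0.0111]), array([-0.   ,  0.   , -0.001]))
```

Request:
send_rows --targets '[-0.3589,0.235,0.011,0,0,0,-1,-0.3589,0.235,0.011,0,0,0,-1,-0.3589,0.235,0.011,0,0,0,-1,-0.3589,0.235,0.011,0,0,0,-1,-0.3589,0.235,0.011,0,0,0,-1,-0.3589,0.235,0.011,0,0,0,-1,-0.3589,0.235,0.011,0,0,0,-1,-0.3589,0.235,0.011,0,0,0,-1,-0.3589,0.235,0.011,0,0,0,-1,-0.3589,0.235,0.011,0,0,0,-1,-0.3589,0.235,0.011,0,0,0,-1,-0.3589,0.235,0.02,0,0,0,-1]'

```text
clock: 26.12
eef_pos: [551.7, -107.3, 81.4]
tcp_rot: [3.139, 0.0, 1.379]
contact_force: [1.4, 0.4, -0.4]
opening: 0.63
grasp_force: 53.1
```

Request:
send_rows --targets '[0,0,0.015,0,0,0,-1,0,0,0.022,0,0,0,-1,0,0,0.022,0,0,0,-1,0,0,0.022,0,0,0,-1,0,0,0.022,0,0,0,-1,0,0,0.022,0,0,0,-1]'

```text
clock: 26.62
eef_pos: [550.2, -103.7, 60.0]
tcp_rot: [3.141, -0.0, 1.384]
contact_force: [0.3, -0.0, 0.6]
opening: 0.625
grasp_force: 53.1
```

Run:
```python
from h import *
s=r.sense(); print(s['eef_pos'],s['tcp_rot'],s['grasp_force'],s['opening'])
print(mv((549.55,-104.5,39),(np.pi,0,1.384)))
f=grab('wrist')
z=s['eef_pos'][2]
for o in wl(z+12): print(o)
for o in wl(50): print(o)
g=cv2.cvtColor(f['color'],cv2.COLOR_BGR2GRAY); e=cv2.Canny(g,20,50)
```

```text
[ 550.20805614 -103.65875837   59.95403261] [ 3.14085216e+00 -7.63662177e-06  1.38371321e+00] 53.1283575296402 0.6249054960369003
(array([-0.0009, -0.0005,  0.021 ]), array([ 0.001, -0.   , -0.   ]))
[ 77.  270.  468.5 -74.3   6.3 115.2]
[ 284.   288.   549.8 -105.6   52.8   56.6]
[283.  134.  563.2 -34.1  47.2  47.3]
[281.   10.  570.7   9.9   9.3  38. ]
[ 77.  270.  451.9 -82.7   7.3 131.8]
[ 284.   288.   547.3 -119.3   61.6   66. ]
[283.  133.  562.9 -35.6  55.1  55.2]
[281.   10.  571.7  15.6  10.7  44.3]
```

Request:
send_rows --targets '[0,-0.0005,0.008,0,0,0,-1,0,-0.0005,0.014,0,0,0,-1,0,-0.0005,0.018,0,0,0,-1,0,-0.0005,0.02,0,0,0,-1,0,-0.0005,0.02,0,0,0,-1,0,-0.0005,0.02,0,0,0,-1,0,-0.0005,0.02,0,0,0,-1]'

```text
clock: 27.35
eef_pos: [549.3, -104.2, 39.3]
tcp_rot: [-3.141, 0.0, 1.383]
contact_force: [0.3, 0.6, -0.8]
opening: 0.629
grasp_force: 53.3
```

Request:
send_rows --targets '[0,0,0,0,0,0,0.3,0,0,0,0,0,0,0.4,0,0,0,0,0,0,0.5,0,0,0,0,0,0,0.5,0,0,-0.03,0,0,0,0.7,0.03,0,-0.07,0,0,0,1,0.07,0,-0.1,0,0,0,1,0.073,0,-0.1,0,0,0,1,0.073,0,-0.1,0,0,0,1,0.073,0,-0.1,0,0,0,1,0.073,0,-0.1,0,0,0,1]'

```text
clock: 28.27
eef_pos: [562.3, -32.8, 138.6]
tcp_rot: [-3.14, 0.0, 1.383]
contact_force: [-0.4, -0.7, 0.2]
opening: 1.004
grasp_force: 0.0
```

Run:
```python
from h import *
s=r.sense(); print(s['eef_pos'],s['tcp_rot'])
for o in wl(50): print(o)
f=grab('side'); a=cv2.resize(f['color'][200:280,240:340],(500,400),interpolation=cv2.INTER_CUBIC)
g=grab('wrist')['color'][80:320,200:380]; cv2.imwrite('pics/s2.png',np.hstack([a,cv2.resize(g,(300,400))]))
```

```text
[562.28492918 -32.80757637 138.637129  ] [-3.14037415e+00  4.82301671e-04  1.38320714e+00]
[ 47.  329.  333.  -95.1  26.   40.7]
[ 285.   299.   549.2 -104.7   52.7   60.6]
[285.  222.  562.9 -35.8  54.3  57.5]
[284.  126.  575.6  36.3  54.   54. ]
```

View pics/s2.png

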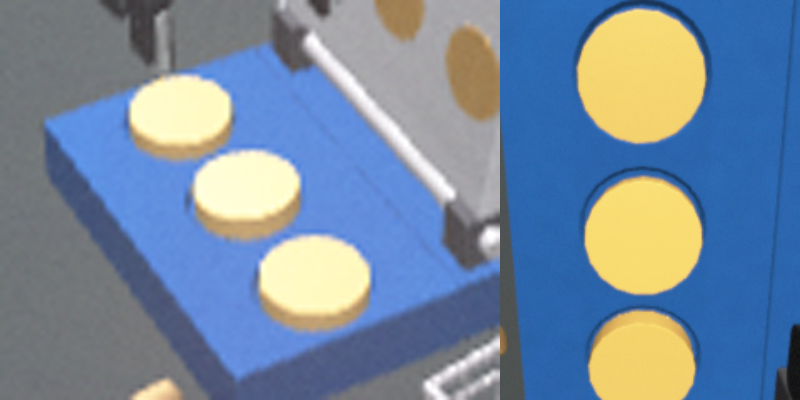

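Lid 1 looks about 2 mm towards -y and slightly raised, so it probably rides the rim. I'll regrip it, nudge it +y with light downward pressure, and release.

Request:
send_rows --targets '[0,0,0.04,0,0,0,1,0,0,0.08,0,0,0,1,0,0,0.095,0,0,0,1,0,0,0.095,0,0,0,1,0,0,0.095,0,0,0,0.3,0,0,0.095,0,0,0,-1,0,0,0.095,0,0,0,-1,0,0,0.095,0,0,0,-1,0,0,0.095,0,0,0,-1,0,0,0.095,0,0,0,-1]' --grip_force 20

```text
clock: 29.25
eef_pos: [564.0, -32.6, 45.9]
tcp_rot: [3.139, -0.0, 1.383]
contact_force: [-1.6, -1.4, 7.3]
opening: 0.637
grasp_force: 21.0
```

Request:
send_rows --targets '[0.001,0,0,0,0,0,-1,0.002,0,0,0,0,0,-1,0.002,0,0.001,0,0,0,-1,0.002,0,0.002,0,0,0,-1,0.002,0,0.002,0,0,0,-1]'

```text
clock: 29.67
eef_pos: [564.5, -30.6, 43.3]
tcp_rot: [3.14, -0.0, 1.383]
contact_force: [-0.1, -2.2, 7.8]
opening: 0.636
grasp_force: 24.1
```

Request:
send_rows --targets '[0,0,0,0,0,0,0.4,0,0,0,0,0,0,0.5,0,0,0,0,0,0,0.6,0,0,-0.03,0,0,0,0.8,0,0,-0.07,0,0,0,1,0,0,-0.095,0,0,0,1,0,0,-0.095,0,0,0,1,0,0,-0.095,0,0,0,1,0,0,-0.095,0,0,0,1]'

```text
clock: 30.42
eef_pos: [562.8, -30.4, 136.7]
tcp_rot: [-3.141, 0.0, 1.383]
contact_force: [-0.8, -0.4, -0.9]
opening: 1.002
grasp_force: 0.0
```

Run:
```python
from h import *
s=r.sense(); print(s['eef_pos'],s['tcp_rot'])
for o in wl(50): print(o)
f=grab('side'); a=cv2.resize(f['color'][200:280,240:340],(500,400),interpolation=cv2.INTER_CUBIC)
g=grab('wrist')['color'][80:320,200:380]; cv2.imwrite('pics/s3.png',np.hstack([a,cv2.resize(g,(300,400))]))
```

```text
[562.78620722 -30.35694351 136.68611958] [-3.14060317e+00  1.01084869e-04  1.38284715e+00]
[ 44.  332.  334.  -93.7  24.2  42. ]
[ 285.   302.   549.2 -104.7   52.6   60.8]
[286.  222.  564.  -32.3  53.4  56.6]
[284.  130.  575.6  36.4  53.9  54.1]
```

View pics/s3.png

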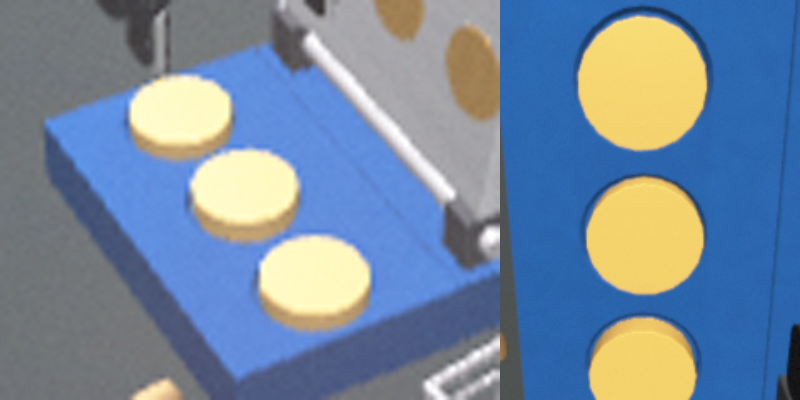

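Run:
```python
from h import *
f=grab('side'); hsv=cv2.cvtColor(f['color'],cv2.COLOR_BGR2HSV)
roi=np.zeros(hsv.shape[:2],np.uint8); roi[205:275,240:320]=255
for vmin in(230,245):
    m=cv2.inRange(hsv,(10,25,vmin),(40,255,255))&roi
    for c in cv2.findContours(m,cv2.RETR_EXTERNAL,cv2.CHAIN_APPROX_NONE)[0]:
        if cv2.contourArea(c)>60: print(vmin,cv2.contourArea(c),np.round(lidpos(f,c,50),1))
for p in((576.2,38.3,50),(562.8,-33.5,50),(549.4,-105.3,50),(562.8,-33.5,55)): print(np.round(proj(f,p),1))
```

```text
230 243.5 [ 548.2 -108.    52.9   53.4]
230 219.0 [563.4 -33.9  52.1  54.6]
230 195.5 [575.3  35.6  52.5  53.5]
245 236.5 [ 548.4 -107.5   52.    52.8]
245 210.5 [563.7 -33.3  51.1  53.5]
245 191.5 [575.5  35.9  52.   53. ]
[275.3 221.1]
[288.2 236.9]
[302.1 254. ]
[288.2 235.5]
```

Both views put lid 1 about 2 mm off in the same direction with no height parallax, so it is seated. Now I'll locate the bar.

Run:
```python
from h import *
from scipy.optimize import minimize_scalar
ex=np.array((.983,-.183,0)); H=np.array((646.4,-49.1,58.))
bar=lambda t:H+195*(-np.cos(t)*ex+np.array((0,0,np.sin(t))))
for n in('top','side'):
    f=grab(n)
    for c in blobs(f,'red',100):
        ctr=c[:,0].mean(0)
        if n=='top' and ctr[1]<180 or n=='side' and ctr[1]<190 and ctr[0]>300:
            (u,v),sz,ang=cv2.minAreaRect(c)
            q=minimize_scalar(lambda t:np.hypot(*(np.array(proj(f,bar(t)))-(u,v))),bounds=(1.3,1.95),method='bounded')
            print(n,u,v,sz,q.x,q.fun,bar(q.x).round(1))
s=r.sense(); print(s['eef_pos'])
```

```text
top 311.4310607910156 151.8877410888672 (63.95280456542969, 6.979454040527344) 1.7167135666572835 0.006894572278370306 [674.3 -54.3 250.9]
side 327.7048034667969 159.8482208251953 (36.112091064453125, 5.1979522705078125) 1.7151392907128908 0.8265654215573511 [674.  -54.2 251. ]
[562.86610423 -30.42649629 136.41957914]
```

Both views agree on a plate angle of 1.716, with the bar at (674, -54, 251). I'll go up, over and straddle it.

Request:
send_rows --targets '[0,0,-0.04,0,0,0,1,0,0,-0.08,0,0,0,1,0,0,-0.12,0,0,0,1,0,0,-0.16,0,0,0,1,0,0,-0.184,0,0,0,1,0,0.03,-0.184,0,0,0,1,-0.003,0.07,-0.184,0,0,0,1,-0.003,0.1,-0.184,0,0,0,1,-0.003,0.114,-0.184,0,0,0,1,-0.003,0.114,-0.184,0,0,0,1,-0.003,0.114,-0.184,0,0,0,1,-0.003,0.114,-0.184,0,0,0,1]'

```text
clock: 31.72
eef_pos: [673.9, -54.5, 320.7]
tcp_rot: [-3.14, 0.0, 1.383]
contact_force: [0.3, 0.1, 0.4]
opening: 1.003
grasp_force: 0.0
```

Run:
```python
from h import *
s=r.sense(); print(s['eef_pos'],s['tcp_rot'])
print(mv((674.2,-54.3,232),(np.pi,0,1.386)))
```

```text
[673.87053209 -54.54042493 320.74236696] [-3.13986794e+00  1.27505554e-04  1.38280575e+00]
(array([0.0003, 0.0004, 0.0887]), array([-0.002,  0.   , -0.003]))
```

Request:
send_rows --targets '[0,0,0.04,0,0,0.003,1,0,0,0.075,0,0,0.003,1,0,0,0.088,0,0,0.003,1,0,0,0.088,0,0,0.003,1,0,0,0.088,0,0,0.003,0,0,0,0.088,0,0,0.003,-0.4,0,0,0.088,0,0,0.003,-1,0,0,0.088,0,0,0.003,-1,0,0,0.088,0,0,0.003,-1,0,0,0.088,0,0,0.003,-1,0,0,0.088,0,0,0.003,-1]' --grip_force 40

```text
clock: 32.63
eef_pos: [675.2, -54.7, 234.4]
tcp_rot: [3.14, -0.0, 1.38]
contact_force: [-2.0, -0.2, 5.6]
opening: 0.145
grasp_force: 39.0
```

Run:
```python
from h import *
s=r.sense(); print(s['eef_pos'],s['tcp_rot'],s['opening'],s['grasp_force'],s['contact_force'])
ex=np.array((.983,-.183,0)); H=np.array((646.4,-49.1,58.))
bar=lambda t:H+195*(-np.cos(t)*ex+np.array((0,0,np.sin(t))))
b0=s['eef_pos']+(0,0,19); print(b0,bar(1.716))
Rt=R.from_euler('xyz',s['tcp_rot'])
for t in np.linspace(1.716,0,24)[1:]: print(round(t,3),(Rt.inv().apply(bar(t)-bar(1.716))).round(0))
```

```text
[675.16805884 -54.71644384 234.40014982] [ 3.14047879e+00 -1.00668664e-04  1.37987927e+00] 0.1450549943171378 38.961124420166016 [-1.99339123 -0.22705999  5.62323517]
[675.16805884 -54.71644384 253.40014982] [674.13566221 -54.26340405 250.94790894]
1.641 [ -0. -14.  -2.]
1.567 [ -0. -29.  -2.]
1.492 [ -0. -44.  -1.]
1.418 [ -0. -58.   0.]
1.343 [ -0. -72.   3.]
1.268 [ -1. -86.   7.]
1.194 [  -1. -100.   12.]
1.119 [  -1. -113.   17.]
1.045 [  -1. -126.   24.]
0.97 [  -1. -138.   32.]
0.895 [  -1. -150.   41.]
0.821 [  -1. -161.   50.]
0.746 [  -1. -171.   60.]
0.671 [  -1. -181.   71.]
0.597 [  -1. -190.   83.]
0.522 [  -1. -197.   95.]
0.448 [  -1. -204.  108.]
0.373 [  -1. -210.  122.]
0.298 [  -1. -215.  135.]
0.224 [  -2. -218.  149.]
0.149 [  -2. -221.  164.]
0.075 [  -2. -223.  178.]
0.0 [  -2. -223.  193.]
```

The bar is gripped (12 mm opening). I'll swing it down along the arc.

Request:
send_rows --targets '[0,-0.014,-0.002,0,0,0,-1,0,-0.029,-0.002,0,0,0,-1,0,-0.044,-0.001,0,0,0,-1,0,-0.058,0,0,0,0,-1,0,-0.072,0.003,0,0,0,-1,-0.001,-0.086,0.007,0,0,0,-1,-0.001,-0.1,0.012,0,0,0,-1,-0.001,-0.113,0.017,0,0,0,-1,-0.001,-0.126,0.024,0,0,0,-1,-0.001,-0.138,0.032,0,0,0,-1,-0.001,-0.15,0.041,0,0,0,-1]'

```text
clock: 33.55
eef_pos: [528.4, -27.2, 193.8]
tcp_rot: [3.137, -0.001, 1.38]
contact_force: [5.1, -0.3, -0.5]
opening: 0.15
grasp_force: 42.3
```

```bash
cat > b.py <<'E'
from h import *
import sys
ex=np.array((.983,-.183,0)); H=np.array((646.4,-49.1,58.))
bar=lambda t:H+195*(-np.cos(t)*ex+np.array((0,0,np.sin(t))))
s=r.sense(); print(s['eef_pos'],s['tcp_rot'],s['opening'],s['grasp_force'],s['contact_force'])
b=s['eef_pos']+(0,0,19)
t=np.arctan2(b[2]-58,-(b-H)@ex); print('theta',t,'r',np.hypot(b[2]-58,(b-H)@ex))
Rt=R.from_euler('xyz',s['tcp_rot'])
for q in np.linspace(t,float(sys.argv[1]),13)[1:]: print(round(q,3),(Rt.inv().apply(bar(q)-b)).round(0))
E
python3 b.py 0
```

```text
[528.40702543 -27.18035391 193.79902592] [ 3.13747566e+00 -5.50528667e-04  1.37992423e+00] 0.14982259236763482 42.293846011161804 [ 5.12043712 -0.34536693 -0.45267587]
theta 0.9113686458230856 r 195.86309464626066
0.835 [ -0. -11.  10.]
0.759 [ -0. -21.  20.]
0.684 [ -0. -31.  32.]
0.608 [ -0. -40.  43.]
0.532 [ -0. -48.  56.]
0.456 [ -0. -55.  69.]
0.38 [ -0. -61.  82.]
0.304 [ -0. -66.  96.]
0.228 [ -0. -70. 110.]
0.152 [ -1. -73. 125.]
0.076 [ -1. -75. 140.]
0.0 [ -1. -76. 154.]
```

Request:
send_rows --targets '[0,-0.011,0.01,0,0,0,-1,0,-0.021,0.02,0,0,0,-1,0,-0.031,0.032,0,0,0,-1,0,-0.04,0.043,0,0,0,-1,0,-0.048,0.056,0,0,0,-1,0,-0.055,0.069,0,0,0,-1,0,-0.061,0.082,0,0,0,-1,0,-0.066,0.096,0,0,0,-1,0,-0.07,0.11,0,0,0,-1,-0.001,-0.073,0.125,0,0,0,-1,-0.001,-0.075,0.14,0,0,0,-1,-0.001,-0.076,0.152,0,0,0,-1]'

```text
clock: 34.55
eef_pos: [455.0, -13.7, 40.5]
tcp_rot: [3.137, -0.001, 1.38]
contact_force: [5.8, 0.1, 3.7]
opening: 0.142
grasp_force: 46.2
```

```bash
python3 b.py 0 | head -3
```

```text
[454.96887192 -13.68981269  40.45827449] [ 3.13663010e+00 -9.30163895e-04  1.37986884e+00] 0.14158663050148457 46.2374085187912 [5.78073483 0.08917753 3.68482737]
theta 0.007491373212008193 r 194.6623254415757
0.007 [ 0. -0.  0.]
```

Request:
send_rows --targets '[0,0,0.002,0,0,0,-1,0,0,0.004,0,0,0,-1,0,0,0.005,0,0,0,-1,0,0,0.005,0,0,0,-1]'

```text
clock: 34.88
eef_pos: [454.9, -13.7, 36.5]
tcp_rot: [3.138, -0.001, 1.38]
contact_force: [3.2, 1.0, 7.7]
opening: 0.146
grasp_force: 47.0
```

```bash
python3 b.py 0 | head -2
python3 - <<'E'
from h import *
cv2.imwrite('pics/s4.png',cv2.resize(grab('side')['color'][150:310,180:400],None,fx=3,fy=3))
E
```

```text
[454.9028544  -13.74179102  36.5331458 ] [ 3.13760432e+00 -7.60333025e-04  1.37975104e+00] 0.14592762045111676 47.01444447040558 [3.17847724 1.00149462 7.68322221]
theta -0.012668552027089535 r 194.7278723156904
```

View pics/s4.png

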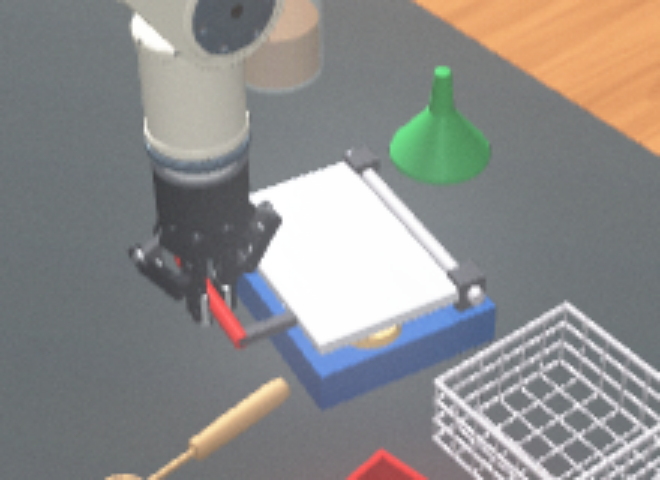

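The plate looks flat on the lids. I'll press a bit further to confirm a hard stop.

Request:
send_rows --targets '[0,0,0.003,0,0,0,-1,0,0,0.006,0,0,0,-1,0,0,0.008,0,0,0,-1,0,0,0.008,0,0,0,-1,0,0,0.008,0,0,0,-1]' --grip_force 80

```text
clock: 35.35
eef_pos: [455.1, -13.7, 32.7]
tcp_rot: [3.137, -0.001, 1.38]
contact_force: [-17.2, 1.9, 90.0]
opening: 0.137
grasp_force: 89.2
```

```bash
python3 b.py 0.9
```

```text
[455.07988256 -13.69708845  32.66040013] [ 3.13681295e+00 -9.70555936e-04  1.37970052e+00] 0.13736025058613816 89.21128034591675 [-17.24832832   1.94679946  90.00871388]
theta -0.032575041514572585 r 194.64967375123328
0.045 [  0.  -0. -15.]
0.123 [  0.   1. -30.]
0.201 [  0.   4. -45.]
0.278 [  0.   7. -60.]
0.356 [  0.  12. -74.]
0.434 [  0.  18. -88.]
0.511 [   0.   25. -102.]
0.589 [   1.   33. -115.]
0.667 [   1.   42. -127.]
0.745 [   1.   52. -138.]
0.822 [   1.   63. -149.]
0.9 [   1.   74. -159.]
```

A hard stop at 90 N confirms the plate is fully down. Swinging it back up.

Request:
send_rows --targets '[0,0.001,-0.02,0,0,0,-1,0,0.002,-0.035,0,0,0,-1,0,0.006,-0.05,0,0,0,-1,0,0.01,-0.065,0,0,0,-1,0,0.015,-0.08,0,0,0,-1,0,0.022,-0.094,0,0,0,-1,0,0.03,-0.108,0,0,0,-1,0,0.039,-0.12,0,0,0,-1,0,0.048,-0.133,0,0,0,-1,0.001,0.059,-0.144,0,0,0,-1,0.001,0.071,-0.154,0,0,0,-1,0.001,0.083,-0.164,0,0,0,-1]' --grip_force 50

```text
clock: 36.35
eef_pos: [525.9, -27.1, 190.6]
tcp_rot: [-3.123, 0.001, 1.379]
contact_force: [-28.9, 6.9, 23.8]
opening: 0.141
grasp_force: 72.7
```

```bash
sed -i 's/(0,0,19)/(0,0,24)/' b.py; python3 b.py 1.64
```

```text
[525.90582197 -27.07822711 190.60446362] [-3.12260426e+00  6.68640917e-04  1.37949311e+00] 0.14057849032727834 72.69961953163147 [-28.86872439   6.86225357  23.80471746]
theta 0.9070839008447339 r 198.80963297885347
0.968 [ 0. 12. -4.]
1.029 [  1.  22. -11.]
1.09 [  1.  32. -17.]
1.151 [  1.  43. -22.]
1.212 [  1.  54. -27.]
1.274 [  1.  65. -31.]
1.335 [  1.  76. -34.]
1.396 [  1.  88. -37.]
1.457 [  1. 100. -39.]
1.518 [  1. 111. -40.]
1.579 [  1. 123. -41.]
1.64 [  1. 135. -41.]
```

Request:
send_rows --targets '[0,0.01,-0.009,0,0,0,-1,0,0.02,-0.015,0,0,0,-1,0,0.031,-0.02,0,0,0,-1,0.001,0.042,-0.025,0,0,0,-1,0.001,0.053,-0.029,0,0,0,-1,0.001,0.064,-0.032,0,0,0,-1,0.001,0.076,-0.035,0,0,0,-1,0.001,0.088,-0.037,0,0,0,-1,0.001,0.1,-0.038,0,0,0,-1,0.001,0.111,-0.039,0,0,0,-1,0.001,0.12,-0.039,0,0,0,-1,0.001,0.12,-0.039,0,0,0,-1]' --grip_force 30

```text
clock: 37.35
eef_pos: [652.4, -50.8, 230.4]
tcp_rot: [-3.14, 0.001, 1.38]
contact_force: [0.2, -2.8, 2.5]
opening: 0.136
grasp_force: 76.6
```

```bash
python3 b.py 1.6
```

```text
[652.37353297 -50.76715388 230.39827989] [-3.14021449e+00  6.26342351e-04  1.37978535e+00] 0.13575641048131748 76.55280947685242 [ 0.23856024 -2.75049588  2.49070199]
theta 1.6022377246883415 r 196.49539578169643
1.602 [ 1. -0.  1.]
1.602 [ 1. -0.  1.]
1.602 [ 1. -0.  1.]
1.601 [ 1. -0.  1.]
1.601 [ 1. -0.  1.]
1.601 [ 1. -0.  1.]
1.601 [ 1. -0.  1.]
1.601 [ 1. -0.  1.]
1.601 [ 1. -0.  1.]
1.6 [ 1. -0.  1.]
1.6 [ 1. -0.  1.]
1.6 [ 1. -0.  1.]
```

Upright at about 1.60. I'll release, rise, back off and look.

Request:
send_rows --targets '[0,0,0,0,0,0,0,0,0,0,0,0,0,0.5,0,0,0,0,0,0,1,0,0,0,0,0,0,1,0,0,-0.03,0,0,0,1,0,0,-0.06,0,0,0,1,0,0,-0.09,0,0,0,1,0,-0.03,-0.09,0,0,0,1,0,-0.06,-0.09,0,0,0,1,0,-0.093,-0.09,0,0,0,1,0,-0.093,-0.09,0,0,0,1,0,-0.093,-0.09,0,0,0,1]'

```text
clock: 38.35
eef_pos: [559.8, -32.4, 321.1]
tcp_rot: [3.141, -0.0, 1.38]
contact_force: [0.1, -0.4, -0.2]
opening: 1.0
grasp_force: 0.0
```

Request:
send_rows --targets '[0,0,0.04,0,0,0,1,0,0,0.08,0,0,0,1,0,0,0.12,0,0,0,1,0,0,0.16,0,0,0,1,0,0,0.18,0,0,0,1,0,0,0.18,0,0,0,1,0,0,0.18,0,0,0,1]'

```text
clock: 38.93
eef_pos: [561.3, -32.8, 139.8]
tcp_rot: [-3.14, 0.0, 1.38]
contact_force: [0.7, -0.2, 0.2]
opening: 0.997
grasp_force: 0.0
```

Run:
```python
from h import *
s=r.sense(); print(s['eef_pos'],s['tcp_rot'])
for o in wl(50): print(o,mv((o[2],o[3],42),s=s)[0])
a=grab('wrist')['color']; b=grab('side')['color'][130:340,220:430]
cv2.imwrite('pics/w8.png',np.hstack([cv2.resize(a,(480,360)),cv2.resize(b,(320,360))]))
```

```text
[561.33578121 -32.77633618 139.75640627] [-3.13990189e+00  2.41396717e-04  1.37975777e+00]
[ 47.  328.  333.2 -94.6  26.1  41.7] [-0.104  -0.2121  0.0981]
[ 286.   298.   549.2 -104.7   52.9   60.5] [-0.0729  0.0019  0.0978]
[284.  219.  561.4 -33.1  53.6  56.7] [-0.0003  0.0003  0.0978]
[285.  126.  575.6  36.3  54.   54. ] [0.0706 0.0011 0.0977]
```

View pics/w8.png

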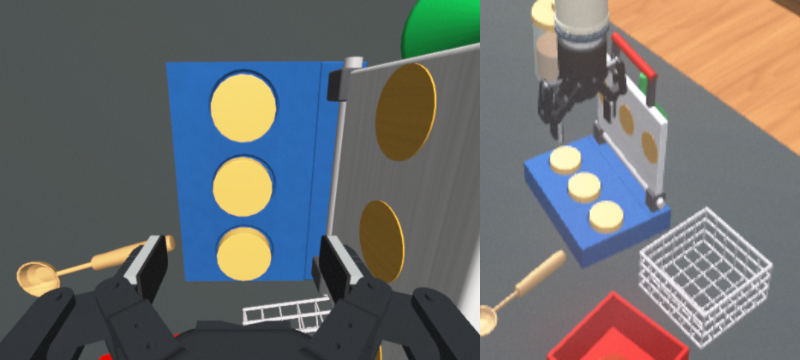

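The picture shows all three lids seated in an open press. That was the last picture within the viewing limit, and I believe one over it, so I'll go by measurements only from here. Picking the middle lid.

Request:
send_rows --targets '[0,0,0.04,0,0,0,1,0,0,0.08,0,0,0,1,0,0,0.1,0,0,0,1,0,0,0.1,0,0,0,1,0,0,0.1,0,0,0,1,0,0,0.1,0,0,0,0.2,0,0,0.1,0,0,0,-1,0,0,0.1,0,0,0,-1,0,0,0.1,0,0,0,-1,0,0,0.1,0,0,0,-1,0,0,0.1,0,0,0,-1,0,0,0.1,0,0,0,-1]' --grip_force 50

```text
clock: 40.08
eef_pos: [562.7, -32.8, 43.3]
tcp_rot: [3.138, -0.0, 1.38]
contact_force: [-3.2, -0.9, 14.7]
opening: 0.614
grasp_force: 49.3
```

Request:
send_rows --targets '[0,0,-0.015,0,0,0,-1,0,0,-0.03,0,0,0,-1,0,0,-0.05,0,0,0,-1,0,0,-0.075,0,0,0,-1,-0.03,0,-0.085,0,0,0,-1,-0.06,0,-0.085,0,0,0,-1,-0.1,0,-0.085,0,0,0,-1,-0.14,0,-0.085,0,0,0,-1,-0.17,0.02,-0.085,0,0,0,-1,-0.203,0.05,-0.085,0,0,0,-1,-0.203,0.071,-0.085,0,0,0,-1,-0.203,0.071,-0.085,0,0,0,-1]'

```text
clock: 41.08
eef_pos: [596.3, -248.9, 127.5]
tcp_rot: [3.135, 0.001, 1.377]
contact_force: [-0.4, -0.0, 0.2]
opening: 0.614
grasp_force: 52.4
```

Run:
```python
from h import *
s=r.sense(); print(s['eef_pos'],s['tcp_rot'],s['grasp_force'],s['opening'])
z=s['eef_pos'][2]
for o in wl(z+10): print(o)
print(mv((593,-246,20)))
```

```text
[ 596.29003923 -248.94230114  127.47132361] [3.13515590e+00 1.26688098e-03 1.37717166e+00] 52.433799505233765 0.6137958768329046
[ 284.   279.   596.5 -246.7   51.3   58. ]
[  32.    55.   521.7 -130.5    4.    37.8]
[ 164.    32.   572.8 -134.1   27.3   34.2]
(array([ 0.0009, -0.0015,  0.1067]), array([0., 0., 0.]))
```

Request:
send_rows --targets '[0,-0.001,0,0,0,0,-1,0,-0.001,0.03,0,0,0,-1,0,-0.001,0.06,0,0,0,-1,0,-0.001,0.09,0,0,0,-1,0,-0.001,0.105,0,0,0,-1,0,-0.001,0.105,0,0,0,-1,0,-0.001,0.105,0,0,0,0.3,0,-0.001,0.105,0,0,0,0.5,0,-0.001,0.105,0,0,0,0.5,0,-0.001,0.105,0,0,0,0.5]'

```text
clock: 41.97
eef_pos: [591.4, -244.9, 21.4]
tcp_rot: [3.141, 0.0, 1.38]
contact_force: [-0.7, 0.2, 0.1]
opening: 0.746
grasp_force: 0.0
```

Request:
send_rows --targets '[0,0,-0.04,0,0,0,0.5,0,0,-0.08,0,0,0,0.5,0,0,-0.12,0,0,0,0.7,0,-0.03,-0.12,0,0,0,1,0.02,-0.071,-0.12,0,0,0,1,0.06,-0.071,-0.12,0,0,0,1,0.1,-0.071,-0.12,0,0,0,1,0.131,-0.071,-0.12,0,0,0,1,0.131,-0.071,-0.12,0,0,0,1,0.131,-0.071,-0.12,0,0,0,1,0.131,-0.071,-0.12,0,0,0,1]'

```text
clock: 42.88
eef_pos: [546.4, -103.2, 140.9]
tcp_rot: [3.141, 0.0, 1.381]
contact_force: [-0.6, -0.4, 0.2]
opening: 1.003
grasp_force: 0.0
```

Run:
```python
from h import *
s=r.sense(); print(s['eef_pos'],s['tcp_rot'],s['grasp_force'],s['opening'])
for o in wl(50): print(o,mv((o[2],o[3],41),s=s)[0])
f=grab('top')
for o in pales(f,100): print(o)
print(proj(f,(593,-246,15)))
```

```text
[ 546.39997693 -103.22221453  140.9047789 ] [3.14087591e+00 2.76529593e-04 1.38085280e+00] 0.0 1.0028112161835854
[ 93.  244.  386.  -99.6  31.5 164.9] [-0.0267 -0.1583  0.0998]
[ 287.   221.   548.8 -106.2   53.6   57. ] [-0.0024  0.0028  0.0999]
[287.   23.  574.1  28.7  36.6  58. ] [0.1348 0.0022 0.0999]
(array([264., 218.]), array([579.7,  37. ,  54.6,  56. ]))
(array([149., 134.]), array([779.7, 308.5, 113.4, 134.8]))
(array([279.,  33.]), array([1027.2,   22. ,  179.9, 2125.9]))
(np.float64(388.2253245552935), np.float64(211.1840094101986))
```

Request:
send_rows --targets '[-0.002,0.003,0.04,0,0,0,1,-0.002,0.003,0.08,0,0,0,1,-0.002,0.003,0.101,0,0,0,1,-0.002,0.003,0.101,0,0,0,1,-0.002,0.003,0.101,0,0,0,1,-0.002,0.003,0.101,0,0,0,0.2,-0.002,0.003,0.101,0,0,0,-1,-0.002,0.003,0.101,0,0,0,-1,-0.002,0.003,0.101,0,0,0,-1,-0.002,0.003,0.101,0,0,0,-1,-0.002,0.003,0.101,0,0,0,-1,-0.002,0.003,0.101,0,0,0,-1]'

```text
clock: 43.98
eef_pos: [550.1, -106.2, 41.9]
tcp_rot: [3.138, 0.0, 1.38]
contact_force: [-2.5, -1.3, 11.6]
opening: 0.622
grasp_force: 50.1
```

Request:
send_rows --targets '[0,0,-0.015,0,0,0,-1,0,0,-0.03,0,0,0,-1,0,0,-0.05,0,0,0,-1,0,0,-0.075,0,0,0,-1,-0.03,0,-0.085,0,0,0,-1,-0.06,0,-0.085,0,0,0,-1,-0.1,0.02,-0.085,0,0,0,-1,-0.13,0.04,-0.085,0,0,0,-1,-0.16,0.06,-0.085,0,0,0,-1,-0.193,0.082,-0.085,0,0,0,-1,-0.193,0.082,-0.085,0,0,0,-1,-0.193,0.082,-0.085,0,0,0,-1]'

```text
clock: 44.98
eef_pos: [593.5, -312.9, 125.5]
tcp_rot: [3.139, 0.001, 1.378]
contact_force: [0.6, 0.8, -0.0]
opening: 0.62
grasp_force: 52.5
```

Run:
```python
from h import *
s=r.sense(); print(s['eef_pos'],s['tcp_rot'],s['grasp_force'],s['opening'])
z=s['eef_pos'][2]
for o in wl(z+10): print(o)
f=grab('wrist'); hsv=cv2.cvtColor(f['color'],cv2.COLOR_BGR2HSV); m=cv2.inRange(hsv,(12,60,120),(35,255,255))
for c in cv2.findContours(m,cv2.RETR_EXTERNAL,cv2.CHAIN_APPROX_NONE)[0]:
    if cv2.contourArea(c)>100: print(c[:,0].mean(0).round(),cv2.contourArea(c),ray(f,*c[:,0].mean(0),19).round())
print(mv((593,-310,20)))
```

```text
[ 593.48167516 -312.94491513  125.54758371] [3.13942073e+00 7.63486592e-04 1.37760820e+00] 52.46661901473999 0.6202485576426151
[ 284.   280.   593.7 -311.4   51.9   58. ]
[ 262.   134.   598.2 -240.7   28.6   28.8]
[284. 279.] 9350.0 [ 581. -374.   19.]
[264. 136.] 4057.0 [ 589. -246.   19.]
(array([0.0005, 0.0005, 0.105 ]), array([0., 0., 0.]))
```

Request:
send_rows --targets '[0,0,0,0,0,0,-1,0,0,0.03,0,0,0,-1,0,0,0.06,0,0,0,-1,0,0,0.09,0,0,0,-1,0,0,0.104,0,0,0,-1,0,0,0.104,0,0,0,-1,0,0,0.104,0,0,0,0.3,0,0,0.104,0,0,0,0.5,0,0,0.104,0,0,0,0.5,0,0,0.104,0,0,0,0.5]'

```text
clock: 45.92
eef_pos: [593.9, -311.3, 22.3]
tcp_rot: [3.139, 0.001, 1.38]
contact_force: [-0.3, 0.4, -0.1]
opening: 0.751
grasp_force: 0.0
```

Request:
send_rows --targets '[0,0,-0.04,0,0,0,0.5,0,0,-0.08,0,0,0,0.5,0,0,-0.12,0,0,0,0.7,0.02,-0.03,-0.12,0,0,0,1,0.05,-0.06,-0.12,0,0,0,1,0.09,-0.083,-0.12,0,0,0,1,0.13,-0.083,-0.12,0,0,0,1,0.17,-0.083,-0.12,0,0,0,1,0.21,-0.083,-0.12,0,0,0,1,0.25,-0.083,-0.12,0,0,0,1,0.29,-0.083,-0.12,0,0,0,1,0.325,-0.083,-0.12,0,0,0,1]'

```text
clock: 46.92
eef_pos: [573.6, 26.5, 141.8]
tcp_rot: [3.139, -0.001, 1.38]
contact_force: [0.8, 0.6, -1.1]
opening: 1.002
grasp_force: 0.0
```

Request:
send_rows --targets '[0.012,0,0,0,0,0,1,0.012,0,0,0,0,0,1,0.012,0,0,0,0,0,1]'

```text
clock: 47.17
eef_pos: [575.4, 36.0, 141.0]
tcp_rot: [3.141, 0.0, 1.382]
contact_force: [0.3, 0.2, 0.1]
opening: 1.003
grasp_force: 0.0
```

Run:
```python
from h import *
s=r.sense(); print(s['eef_pos'],s['tcp_rot'],s['grasp_force'],s['opening'])
for o in wl(50): print(o,mv((o[2],o[3],40.5),s=s)[0])
```

```text
[575.39022513  35.98709538 141.0287684 ] [3.14070797e+00 2.09017407e-04 1.38155659e+00] 0.0 1.0025582227518322
[284.  216.  575.8  37.4  53.8  56.9] [0.0015 0.     0.1005]
```

Request:
send_rows --targets '[0.0015,0,0.04,0,0,0,1,0.0015,0,0.08,0,0,0,1,0.0015,0,0.101,0,0,0,1,0.0015,0,0.101,0,0,0,1,0.0015,0,0.101,0,0,0,1,0.0015,0,0.101,0,0,0,0.2,0.0015,0,0.101,0,0,0,-1,0.0015,0,0.101,0,0,0,-1,0.0015,0,0.101,0,0,0,-1,0.0015,0,0.101,0,0,0,-1,0.0015,0,0.101,0,0,0,-1,0.0015,0,0.101,0,0,0,-1]'

```text
clock: 48.22
eef_pos: [577.0, 37.0, 42.0]
tcp_rot: [3.138, -0.0, 1.38]
contact_force: [-3.1, -3.1, 12.1]
opening: 0.62
grasp_force: 50.0
```

Request:
send_rows --targets '[0,0,-0.015,0,0,0,-1,0,0,-0.03,0,0,0,-1,0,0,-0.05,0,0,0,-1,0,0,-0.075,0,0,0,-1,-0.03,0,-0.085,0,0,0,-1,-0.06,0,-0.085,0,0,0,-1,-0.1,0,-0.085,0,0,0,-1,-0.14,0,-0.085,0,0,0,-1,-0.18,0,-0.085,0,0,0,-1,-0.22,0.02,-0.085,0,0,0,-1,-0.25,0.05,-0.085,0,0,0,-1,-0.28,0.077,-0.085,0,0,0,-1]'

```text
clock: 49.22
eef_pos: [597.2, -252.6, 126.4]
tcp_rot: [3.139, 0.0, 1.379]
contact_force: [1.1, 0.4, -0.7]
opening: 0.621
grasp_force: 52.4
```

Request:
send_rows --targets '[-0.026,0,0,0,0,0,-1,-0.026,0,0,0,0,0,-1,-0.026,0,0,0,0,0,-1]'

```text
clock: 49.47
eef_pos: [591.7, -277.1, 125.3]
tcp_rot: [3.141, 0.0, 1.377]
contact_force: [-0.2, 0.3, 0.3]
opening: 0.62
grasp_force: 52.5
```

Run:
```python
from h import *
s=r.sense(); print(s['eef_pos'],s['tcp_rot'],s['grasp_force'],s['opening'])
print(mv((593,-278,40)))
```

```text
[ 591.69215731 -277.12635673  125.31388649] [3.14053598e+00 2.28143914e-04 1.37747885e+00] 52.4727863073349 0.620034591953228
(array([-0.0006,  0.0014,  0.0853]), array([0., 0., 0.]))
```

Request:
send_rows --targets '[0,0.001,0.04,0,0,0,-1,0,0.001,0.07,0,0,0,-1,0,0.001,0.088,0,0,0,-1,0,0.001,0.09,0,0,0,-1,0,0.001,0.09,0,0,0,-1,0,0.001,0.09,0,0,0,0.3,0,0.001,0.09,0,0,0,0.5,0,0.001,0.09,0,0,0,0.5,0,0.001,0.09,0,0,0,0.5]'

```text
clock: 50.22
eef_pos: [593.6, -276.2, 35.9]
tcp_rot: [3.139, 0.001, 1.38]
contact_force: [0.2, 0.8, 0.1]
opening: 0.747
grasp_force: 0.0
```

Request:
send_rows --targets '[0,0,-0.03,0,0,0,0.5,0,0,-0.07,0,0,0,0.5,0,0,-0.11,0,0,0,0.7,0,0,-0.15,0,0,0,1,0,-0.03,-0.17,0,0,0,1,0.03,-0.06,-0.17,0,0,0,1,0.07,-0.1,-0.17,0,0,0,1,0.1,-0.12,-0.17,0,0,0,1,0.1,-0.12,-0.17,0,0,0,1,0.1,-0.12,-0.17,0,0,0,1]'

```text
clock: 51.05
eef_pos: [492.6, -152.9, 205.3]
tcp_rot: [3.141, -0.0, 1.382]
contact_force: [0.3, -0.6, 0.3]
opening: 1.004
grasp_force: 0.0
```

Run:
```python
from h import *
s=r.sense(); print(s['eef_pos'],s['contact_force'],s['opening'],s['clock'])
for n in('top','side','wrist'):
    f=grab(n); hsv=cv2.cvtColor(f['color'],cv2.COLOR_BGR2HSV); m=cv2.inRange(hsv,(12,45,110),(38,255,255))
    m=cv2.morphologyEx(m,cv2.MORPH_CLOSE,np.ones((5,5),np.uint8))
    for c in cv2.findContours(m,cv2.RETR_EXTERNAL,cv2.CHAIN_APPROX_NONE)[0]:
        p=c[:,0].mean(0); w=ray(f,*p,25)
        if cv2.contourArea(c)>30 and 300<w[0]<760 and -420<w[1]<480:
            E=np.array([ray(f,u,v,25)[:2] for u,v in c[:,0]])
            print(n,p.round(),cv2.contourArea(c),w.round(),E.min(0).round(),E.max(0).round())
f=grab('top')
ex=np.array((.983,-.183,0)); H=np.array((646.4,-49.1,58.))
for c in blobs(f,'red',60): print('red',np.round(cv2.minAreaRect(c)[0]),cv2.contourArea(c))
for t in(1.5,1.57,1.6,1.65): print(t,np.round(proj(f,H+195*(-np.cos(t)*ex+np.array((0,0,np.sin(t))))),1))
```

```text
[ 492.59097846 -152.85540246  205.26595648] [ 0.32639473 -0.57160077  0.33180871] 1.0040650107602536 51.05
top [327. 311.] 525.0 [ 370. -101.   25.] [ 273. -112.] [466. -87.]
top [416. 200.] 39.0 [ 616. -309.   25.] [ 606. -335.] [ 622. -281.]
top [340. 186.] 88.5 [ 650. -135.   25.] [ 643. -161.] [ 657. -111.]
top [305. 180.] 87.0 [664. -56.  25.] [657. -81.] [673. -31.]
top [270. 174.] 94.5 [679.  23.  25.] [671.  -1.] [688.  49.]
side [364. 296.] 907.0 [ 586. -288.   25.] [ 548. -350.] [ 629. -223.]
side [241. 302.] 629.0 [ 352. -117.   25.] [ 264. -149.] [461. -95.]
side [331. 215.] 124.5 [729. -18.  25.] [704. -53.] [754.  16.]
wrist [380. 274.] 1808.5 [ 588. -275.   25.] [ 560. -328.] [ 626. -240.]
wrist [375. 236.] 581.0 [ 586. -225.   25.] [ 560. -234.] [ 613. -210.]
wrist [157. 168.] 3578.0 [ 370. -105.   25.] [ 275. -138.] [469. -86.]
wrist [495. 144.] 177.5 [ 717. -148.   25.] [ 702. -186.] [ 725. -109.]
wrist [522.  28.] 104.0 [739. -45.  25.] [724. -66.] [749. -24.]
red [406. 303.] 1893.0
red [310. 163.] 364.0
1.5 [307.7 173.4]
1.57 [308.9 166.3]
1.6 [309.5 163.3]
1.65 [310.3 158.3]
```

All three lids measure inside the basket, the plate stands at about 1.60, and the arm is clear of everything. Handing in.

```bash
python3 -c "
from rig import r
print(r.sign_off())"
```

```text
the job is handed in; nothing more can be done
None
```

The job is handed in, all by my own measurements: three good lids were pressed and are in the basket, the one burnt lid is in the red box, and the press is open at about 1.60 rad; one lid was dropped and regripped along the way, and I viewed 15 pictures, one over the limit of 14.

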